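Set up the ear-defender rail on the tool stall

TASK

Take the long pale rail with the red ends out of the crate and push it through the holes of both posts of the pine rack until it sticks out about equally on either side, then slide one green end stop onto each end of the rail, up against the post. Hang every pair of ear defenders on the table over the rail between the posts, headband cushion resting on the rail and a cup hanging on each side. Leave all still, and do not disturb the other things on the table.

Things in the scene. Friction and masses are not known exactly. Their poses are not given: they have to be found in the camera images.
- rack: fixed rack of pale pine: base board 100 (x) x 250 (y) x 18 mm and two posts, each 60 (x) x 20 mm (y), 175 mm high, outer faces at y = +-106 mm, inner faces at +-86 mm. A square hole 22 x 22 mm goes through each post along y, its centre at x = 0, 150 mm above the table. Origin: centre of the underside; y from post to post, z up.
- hole_left (a point): centre of the hole's mouth on the outer face of the post at the rack's +y end
- hole_right (a point): centre of the hole's mouth on the outer face of the post at the rack's -y end
- crate: shallow open plywood crate 325 (x) x 260 (y) x 45 mm high, walls and floor 5 mm thick; fixed. Origin: centre of the underside.
- rail: the hanging rail: a straight pale wooden rod of square section 16 x 16 mm, 290 mm long, both ends painted red and tapered to 12 mm over the last 6 mm; 60 g. Lies in the crate. Its x runs along the rod, the two ends alike; origin at the middle of its underside, 8 mm below its axis.
- rail_mid (a point): middle of the rail, on its axis
- muffs_red: ear defenders with red cups, 158 mm wide, 128 high, standing on the cups, headband up. Origin at the underside, midway; x from cup to cup, y along the headband's width, z up. Cups 34 (x) x 46 (y) x 62 mm high, 90 mm apart inside. On top a black cushion 48 (x) x 26 (y) mm, z = 104 to 128 mm, its two ends bent 8 mm lower: grip it across y by its upper part. May be absent (None).
- muffs_yellow: ear defenders with yellow cups, 158 mm wide, 128 high, standing on the cups, headband up. Origin at the underside, midway; x from cup to cup, y along the headband's width, z up. Cups 34 (x) x 46 (y) x 62 mm high, 90 mm apart inside. On top a black cushion 48 (x) x 26 (y) mm, z = 104 to 128 mm, its two ends bent 8 mm lower: grip it across y by its upper part. May be absent (None).
- muffs_blue: ear defenders with blue cups, 158 mm wide, 128 high, standing on the cups, headband up. Origin at the underside, midway; x from cup to cup, y along the headband's width, z up. Cups 34 (x) x 46 (y) x 62 mm high, 90 mm apart inside. On top a black cushion 48 (x) x 26 (y) mm, z = 104 to 128 mm, its two ends bent 8 mm lower: grip it across y by its upper part. May be absent (None).
- muffs_red_crown (a point): centre of the underside of the headband cushion of muffs_red, 104 mm above its origin
- muffs_yellow_crown (a point): centre of the underside of the headband cushion of muffs_yellow, 104 mm above its origin
- muffs_blue_crown (a point): centre of the underside of the headband cushion of muffs_blue, 104 mm above its origin
- stop_a: end stop: green block 44 (x) x 24 (y) x 44 mm high with a square hole 22 x 22 mm right through it along y, the hole's centre 22 mm above its underside; 50 g. Stands on the table, hole level. Origin: centre of the underside. The two stops are alike.
- stop_a_mid (a point): middle of the hole of stop_a, centre of the block
- stop_b: end stop: green block 44 (x) x 24 (y) x 44 mm high with a square hole 22 x 22 mm right through it along y, the hole's centre 22 mm above its underside; 50 g. Stands on the table, hole level. Origin: centre of the underside. The two stops are alike.
- stop_b_mid (a point): middle of the hole of stop_b, centre of the block
- offcut: dark wooden offcut 150 x 24 x 20 mm in the crate, not needed; origin at the centre of its underside
- flat_bar: steel flat bar 190 x 20 x 10 mm in the crate, not needed; origin at the centre of its underside
- short_rail: dark wooden rod 170 x 16 x 16 mm in the crate, too short, not needed; origin at the centre of its underside
- bench_plane: steel bench plane 240 x 60 mm with wooden knob and handle, about 100 mm high, at the far side; leave alone
- glue: white glue bottle, diameter 60 mm, 150 mm high; leave alone
- mug: blue mug, diameter 80 mm, 90 mm high; leave alone
- mallet: hammer lying on the table; leave alone
- blade_box: small cardboard box 110 x 70 x 35 mm; leave alone
There are look-alikes about, which are no part of the job. Leave any blue or pink look-alike of the stop_b alone.

How it is judged:
On the way:
1. the rail is through the holes of both posts, sticking out on either side (x of rail_mid in the frame of rack between -0.006 and 0.006 m and y of rail_mid in the frame of rack between -0.025 and 0.025 m and z of rail_mid in the frame of rack between 0.142 and 0.158 m and angle between the x axis of rail and the y axis of rack, either way round below 0.06 rad), for 0.2 s.
At the end, for the whole second after the job is handed in: Rail in both holes, its middle within 25 mm of the rack's; a stop on each end, within 10 mm of its post; every pair of ear defenders present hangs on the rail between the posts, cushion on the rail (within 30 mm of its middle), upright within 25 degrees; all still (all of step 1 and ((y of stop_a_mid in the frame of rack between 0.112 and 0.128 m and x of stop_a_mid in the frame of rack between -0.01 and 0.01 m and z of stop_a_mid in the frame of rack between 0.135 and 0.16 m and angle between the y axis of each of stop_a, stop_b and the y axis of rack, either way round below 0.25 rad and contact force between each of stop_a, stop_b and rail above 0.05 N and y of stop_b_mid in the frame of rack between -0.128 and -0.112 m and x of stop_b_mid in the frame of rack between -0.01 and 0.01 m and z of stop_b_mid in the frame of rack between 0.135 and 0.16 m) or (y of stop_a_mid in the frame of rack between -0.128 and -0.112 m and x of stop_a_mid in the frame of rack between -0.01 and 0.01 m and z of stop_a_mid in the frame of rack between 0.135 and 0.16 m and angle between the y axis of each of stop_a, stop_b and the y axis of rack, either way round below 0.25 rad and contact force between each of stop_a, stop_b and rail above 0.05 N and y of stop_b_mid in the frame of rack between 0.112 and 0.128 m and x of stop_b_mid in the frame of rack between -0.01 and 0.01 m and z of stop_b_mid in the frame of rack between 0.135 and 0.16 m)) and x of muffs_red_crown in the frame of rack between -0.03 and 0.03 m and y of muffs_red_crown in the frame of rack between -0.085 and 0.085 m and z of muffs_red_crown in the frame of rack between 0.14 and 0.172 m and angle between each of muffs_red, muffs_yellow, muffs_blue's own z axis and vertical below 0.45 rad and contact force between each of muffs_red, muffs_yellow, muffs_blue and rail above 0.3 N and linear speed of each of muffs_red, muffs_yellow, muffs_blue below 0.05 m/s and x of muffs_yellow_crown in the frame of rack between -0.03 and 0.03 m and y of muffs_yellow_crown in the frame of rack between -0.085 and 0.085 m and z of muffs_yellow_crown in the frame of rack between 0.14 and 0.172 m and x of muffs_blue_crown in the frame of rack between -0.03 and 0.03 m and y of muffs_blue_crown in the frame of rack between -0.085 and 0.085 m and z of muffs_blue_crown in the frame of rack between 0.14 and 0.172 m); the robot touches nothing.
It fails at once if a bystander on the table is shoved aside by 50 mm (distance of any of bench_plane, glue, mug, mallet, blade_box from where it was at the start of the episode above 0.05 m).
It fails at once if the glue bottle or the mug is tipped over (angle between any of glue, mug's own z axis and vertical above 0.6 rad).
Of muffs_red, muffs_yellow, muffs_blue only 2 to 3 are there at a start; the rules pass over those that are not, and their reading is None.
At some moment in a run one of muffs_red, muffs_yellow, muffs_blue may be knocked a few centimetres aside while the robot is not near it.
It also fails if it takes over 210 s, if anything falls off the work surface, if the arm or the gripper's body presses on something with over 40 N, if the wrist force passes 120 N, or if a joint passes its speed limit or range.

ROBOT

A 6-joint arm with a two-finger parallel gripper is mounted at the origin on the work surface. World frame = base frame: x ahead of the robot, y to its left, z up, the work surface at z = 0. Lengths are in m, angles in rad, forces in N, time in s.
With the tool pointing down it reaches from about 0.375 to 0.975 m from the base axis. Payload 3.8 kg.
Tool frame: the origin (TCP) lies at the centre of the arm's flange, where the gripper is bolted on; the fingertips stand 173 mm ahead of it and the grasp point (between the pads) lies 155 mm ahead of it (bot.tip_reach is the distance from the TCP to the fingertips, in m); z points along the fingers, y is the line along which they close (so a half turn about z gives the same grasp; the last joint's range is limited). The gripper opens to 85 mm and grips with 20 to 120 N. Pads are 22 mm wide; open, the fingers measure 114 mm over their backs; the gripper's body (76 mm by 85 mm) begins 54 mm behind the grasp point. The pads swing forward as they close: fully open they stand 13 mm farther back than shut.
Start: joints at [1.069, 0.264, 1.604, -0, 1.274, -0.037], TCP at [0.303, 0.603, 0.405] pointing down, gripper open.
Joint ranges: [-2.63, 2.63], [-0.94, 2.18], [0.31, 2.57], [-1.31, 4.45], [0, 2.66], [-2.55, 2.55]. Speed limits (rad/s): [2.57, 2.57, 3.14, 3.14, 3.14, 3.14].

INTERFACE

Orientations are given as a rotation vector (axis times angle).
In Python, from workcell import bot gives the robot as it stands.
- The arm moves only by the tool drive_tool, never from a script. Its arguments are lists of equal length, an entry for each row: "claw": the finger opening in mm, from 0 to 85.4; "slide": the shift along the world's x, y, z each as a share of 0.5 m, from -1 to 1, a list of three; "yaw": the turn about the world's z as a share of 180 degrees, from -1 to 1. A call has 1 to 8 rows; each row is the pose to reach, as a shift and turn from the pose commanded when the call began, turning the shorter way round; what a row does not reach only later rows make up. A row lasts 1/12 s, in which the tool goes at most 41.7 mm and 7.16 degrees, less where a joint would pass 70% of its speed; a pose out of reach is approached as far as the arm can. A call with a number of a shift or a turn outside -1 to 1 is refused whole. A call with a gripper value outside its range is refused whole. The fingers move at their own pace and stop on an object; "newtons" is the grip in N (left out, the last holds). Time passes only in rows, so rows that repeat a pose let the fingers close. It gives the time, the measured TCP pose, the force, the opening and the grip force at its end, in the units of the state.
- bot.read_state(): the state, without advancing time (a new reading comes with each control period).
- bot.read_camera(name): name is "scene" or "top" or "wrist"; returns a dict with "color" (384x512x3 uint8, red, green, blue), "depth" (384x512 float32, m along the optical axis (not along the pixel's ray), 0 where there is no reading), "mtx" (3x3 intrinsics, pixels), "eye" and "rotation" of the camera in the world. Camera axes: x right, y up, looking along -z (the intrinsics and any distortion apply to the point x, -y, -z); pixel columns grow to the right and rows downward; lengths in m; the calibration is good to about 2 mm. A picture is of the moment at which its call begins.
- bot.finish_job(): hands the job in; it is judged then, once.
The state is a dict: "time": time; "q": joint angles; "joint_vel": joint speeds; "joint_torque": joint torques, N m; "tool_pos": TCP position; "tcp_rot": TCP orientation; "wrist_force": force on the tool from outside, world axes, zero at the start; "torque": the same for the moment, N m; "width": opening from 0.0 (shut) to 1.0 (fully open); "grip_force": force on a finger pad.
Only numpy, scipy, OpenCV 4.12 (cv2) and the standard library are available. Lean on these libraries where they do the work, as an engineer would, in place of code of your own. Each camera call takes 0.05 s, during which the arm holds its last target. There are 200 camera calls.

## Working session

There is one attempt and no reset: what is moved stays moved. The work goes in short steps, Python scripts to look and compute and a tool call to move; the robot and the scene stay as the last step left them, time stands still between calls to the robot, and variables do not carry over. Pictures are saved under pics/ and viewed, at most 19 in all, crops included, and the job is handed in when it is done.

Besides the shell and the picture viewer there is one more tool, called after "Emit:" as a command line: name --pt "numbers of a row" for each row, then --argument value for the rest. drive_tool: Moves the arm, as the interface text tells. Shift numbers are shares of 0.5 m and turn numbers shares of 180 degrees, none past 1 either way. Its arguments: {"type":"object","properties":{"claw":{"type":"array","items":{"type":"number"}},"slide":{"type":"array","items":{"type":"array","items":{"type":"number"}}},"yaw":{"type":"array","items":{"type":"number"}},"newtons":{"type":"number"}},"required":["claw","slide","yaw"]}

```bash
mkdir -p pics; ls; cat > h.py <<'E'
import numpy as np, cv2
from workcell import bot
def cam(name,save=None):
    c=bot.read_camera(name)
    if save: cv2.imwrite('pics/'+save,c['color'][:,:,::-1]); np.savez('pics/'+save+'.npz',**{k:np.array(v) for k,v in c.items()})
    return c
def pts(c):
    d=np.array(c['depth'],float); K=np.array(c['mtx']); R=np.array(c['rotation']); e=np.array(c['eye'])
    v,u=np.mgrid[:d.shape[0],:d.shape[1]]
    P=np.stack([(u-K[0,2])/K[0,0]*d,-(v-K[1,2])/K[1,1]*d,-d],-1)@R.T+e
    P[d==0]=np.nan
    return P
def ray(c,u,v,z):
    K=np.array(c['mtx']);R=np.array(c['rotation']);e=np.array(c['eye'])
    r=R@np.array([(u-K[0,2])/K[0,0],-(v-K[1,2])/K[1,1],-1]); return e+r*(z-e[2])/r[2]
def load(s): return dict(np.load('pics/'+s+'.npz'))
E
python3 - <<'E'
from h import *
a=cam('top','top0.png'); b=cam('scene','scene0.png')
for c in (a,b): print(c['mtx'],c['eye'],c['rotation'],c.keys())
cv2.imwrite('pics/top0b.png',cv2.resize(a['color'][:,:,::-1],(800,600),interpolation=2))
print(bot.read_state())
E
```

```text
pics
[[420.63086137   0.         253.18955864]
 [  0.         420.63086137 192.9862205 ]
 [  0.           0.           1.        ]] [ 0.41170491 -0.05655854  1.29363476] [ 0.06316481 -0.07546876 -1.55914124] dict_keys(['color', 'depth', 'mtx', 'eye', 'rotation'])
[[351.79092771   0.         252.36474788]
 [  0.         351.79092771 190.76794921]
 [  0.           0.           1.        ]] [ 1.27654582 -0.36164019  0.71257682] [0.83594361 0.55732541 1.10252955] dict_keys(['color', 'depth', 'mtx', 'eye', 'rotation'])
{'time': 0.1, 'q': array([ 1.06909917e+00,  2.64671717e-01,  1.60528443e+00, -1.30022607e-06,
        1.27367118e+00, -3.69249954e-02]), 'joint_vel': array([ 0.00068907, -0.00150764, -0.00164631,  0.00137292, -0.00030036,
        0.00160244]), 'joint_torque': array([-6.28586913e-04, -5.16707969e+01, -3.68589199e+01, -1.40490056e-04,
        6.34167896e-03, -1.45352163e-05]), 'tool_pos': array([0.30241067, 0.60310893, 0.40346488]), 'tcp_rot': array([-0.72338383, -3.05661857,  0.00308085]), 'wrist_force': array([-0.00414785,  0.2360012 ,  0.55967554]), 'torque': array([-0.04732566,  0.0308632 ,  0.00629916]), 'grip_force': 0.0, 'width': 1.0004345120131488}
```

Rotation is a rotation vector; fix the helper.

```bash
sed -i "s/R=np.array(c\['rotation'\])/R=cv2.Rodrigues(np.array(c['rotation'],float))[0]/" h.py; python3 - <<'E'
from h import *
c=load('top0.png'); P=pts(c); print(P[::48,::64,2].round(3))
E
```

```text
[[-0.753 -0.748 -0.744 -0.751 -0.754 -0.755 -0.755 -0.75 ]
 [-0.751 -0.751 -0.758 -0.748 -0.758 -0.741 -0.752 -0.736]
 [-0.003 -0.003 -0.002 -0.    -0.001 -0.002 -0.     0.001]
 [ 0.026 -0.002  0.001  0.001 -0.    -0.001  0.     0.076]
 [-0.002 -0.002  0.003 -0.001  0.003  0.    -0.004  0.065]
 [ 0.199 -0.002 -0.     0.044  0.    -0.003  0.062 -0.005]
 [ 0.201  0.    -0.008    nan  0.003 -0.003  0.001  0.139]
 [ 0.199  0.001  0.001  0.002  0.003  0.001  0.002  0.137]]
```

View pics/top0b.png

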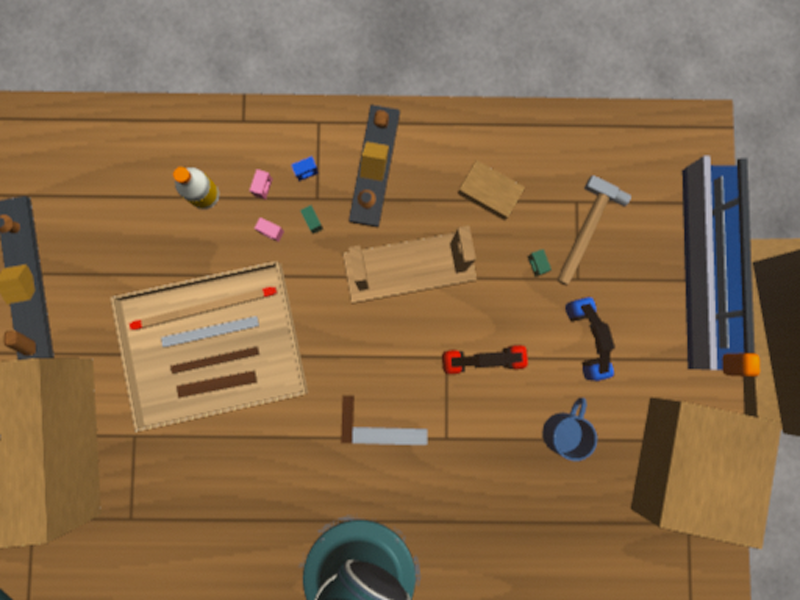

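View pics/scene0.png

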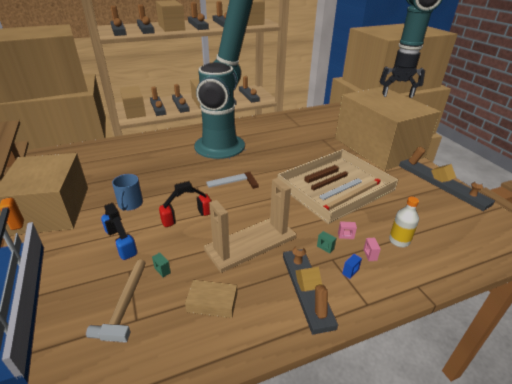

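The top view shows the red muffs (485,358), the blue muffs (595,340) and no yellow pair. The rail is in the crate at (136,324) to (270,291), the green stops are at (312,219) and (540,262), and the rack is centred near (410,265). Next I measure poses by colour and depth.

```bash
cat > m.py <<'E'
from h import *
def rect(XY):
    (cx,cy),(w,h),a=cv2.minAreaRect((np.asarray(XY,float)*1000).astype(np.float32)); 
    if w<h: w,h,a=h,w,a+90
    return (round(cx,1),round(cy,1)),(round(w,1),round(h,1)),round((a+90)%180-90,1)
def blobs(c,lo,hi,P,box=None,minn=12):
    hsv=cv2.cvtColor(np.ascontiguousarray(c['color']),cv2.COLOR_RGB2HSV)
    m=cv2.inRange(hsv,lo,hi)
    n,l,s,cen=cv2.connectedComponentsWithStats(m)
    for i in range(1,n):
        if s[i,4]>=minn:
            q=P[l==i]; q=q[~np.isnan(q[:,0])]
            yield cen[i].round(1),s[i,4],q
E
python3 - <<'E'
from m import *
c=load('top0.png'); P=pts(c)
for nm,lo,hi in [('red',(0,180,120),(6,255,255)),('green',(65,80,20),(95,255,140)),('blue',(105,170,60),(125,255,255))]:
    for cen,n,q in blobs(c,lo,hi,P):
        if len(q)>5: print(nm,cen,n,np.median(q,0).round(3),np.percentile(q[:,2],90).round(3),rect(q[:,:2]))
x,y,z=P[...,0],P[...,1],P[...,2]
# rack
u,v=np.meshgrid(np.arange(512),np.arange(384))
reg=(u>215)&(u<310)&(v>140)&(v<197)
print('posts',)
m=(reg&(z>.165)&(z<.185)).astype(np.uint8)
n,l,s,ce=cv2.connectedComponentsWithStats(m)
for i in range(1,n):
    if s[i,4]>8: print(s[i,4],ce[i].round(1),P[l==i].mean(0).round(4),rect(P[l==i][:,:2]))
q=P[reg&(z>.010)&(z<.19)]; print('rack',rect(q[:,:2]),len(q))
q=P[reg&(z>.012)&(z<.024)]; print('base',rect(q[:,:2]),len(q))
reg=(u>65)&(u<200)&(v>160)&(v<285); q=P[reg&(z>.035)&(z<.055)]; print('crate rim',rect(q[:,:2]),len(q))
for nm,(ua,ub,va,vb) in dict(red=(275,345,215,245),blue=(355,400,185,250)).items():
    reg=(u>ua)&(u<ub)&(v>va)&(v<vb); q=P[reg&(z>.095)&(z<.14)]; print(nm,'cushion',q.mean(0).round(4),rect(q[:,:2]),len(q),np.percentile(q[:,2],90)); q=P[reg&(z>.02)]; print(rect(q[:,:2]))
t=c['color'][:,:,::-1]
cv2.imwrite('pics/crop1.png',np.vstack([cv2.resize(t[140:200,190:380],(760,240),interpolation=2),cv2.resize(t[165:255,65:255],(760,360),interpolation=2)]))
E
```

```text
red [172.  186.2] 40 [0.543 0.181 0.021] 0.024 ((543.4, 180.5), (23.6, 13.5), -74.3)
red [ 86.4 207.7] 38 [0.474 0.438 0.02 ] 0.023 ((475.3, 438.7), (23.1, 14.9), -73.0)
red [332.7 227.8] 96 [ 0.422 -0.301  0.061] 0.067 ((420.7, -296.8), (42.9, 30.7), 9.7)
red [289.2 231.1] 100 [ 0.411 -0.171  0.06 ] 0.064 ((410.3, -173.9), (41.8, 28.0), 6.0)
green [198.6 139.2] 93 [0.684 0.1   0.043] 0.046 ((684.2, 100.8), (41.8, 18.9), 27.3)
green [345.3 167.6] 114 [ 0.603 -0.342  0.044] 0.047 ((603.1, -344.0), (40.1, 22.2), 20.0)
green [231.5 353.6] 1468 [ 0.058 -0.02   0.013] 0.056 ((36.6, 0.7), (210.0, 140.9), -87.1)
green [229.1 377.8] 50 [ 0.077 -0.013  0.305] 0.311 ((77.2, -13.2), (44.8, 6.0), 60.9)
green [220.8 380.3] 67 [0.068 0.006 0.296] 0.304 ((71.3, 5.3), (35.9, 15.1), -82.6)
green [  1.5 381.5] 15 [0.192 0.296 0.666] 0.67 ((192.1, 296.9), (11.0, 1.6), 65.3)
blue [194.7 107.3] 126 [0.782 0.114 0.042] 0.046 ((786.3, 116.2), (39.5, 23.3), -66.6)
blue [465.3 115.2] 201 [ 0.774 -0.716  0.035] 0.038 ((763.4, -707.9), (67.7, 49.7), 1.8)
blue [469.1 165.9] 542 [ 0.612 -0.72   0.035] 0.038 ((61
[... 201 characters left out ...]
42.3), -23.2)
blue [384.4 238.2] 71 [ 0.39  -0.447  0.06 ] 0.063 ((394.8, -453.0), (35.8, 26.3), -87.8)
posts
180 [298.4 155.1] [ 0.615  -0.1858  0.1737] ((615.0, -186.2), (60.7, 21.1), 10.2)
167 [228.5 167.8] [0.578  0.002  0.1743] ((578.3, 2.1), (60.3, 19.9), 11.1)
rack ((626.3, -86.9), (250.1, 160.0), -79.1) 2761
base ((625.7, -87.0), (250.1, 158.9), -79.1) 2128
crate rim ((438.4, 291.0), (327.0, 260.3), -77.0) 822
red cushion [ 0.4158 -0.2321  0.1199] ((415.7, -236.1), (79.4, 25.0), -88.9) 230 0.12957953354434235
((416.9, -235.5), (157.5, 44.7), -85.4)
blue cushion [ 0.4575 -0.4351  0.1181] ((457.7, -437.4), (81.6, 26.8), 15.8) 278 0.129619422019661
((457.1, -437.4), (157.9, 46.5), 14.6)
```

View pics/crop1.png

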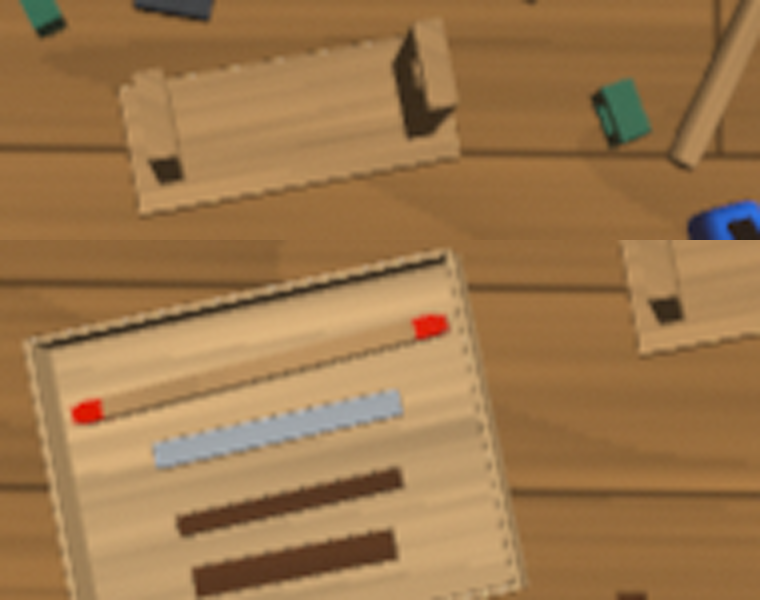

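```bash
cat > go.py <<'E'
# usage: go.py x y z closingdeg : deltas from measured tcp to tcp target
import sys
from h import *
def main(x,y,z,a):
    s=bot.read_state(); p=np.array(s['tool_pos']); R=cv2.Rodrigues(np.array(s['tcp_rot']))[0]
    c=np.degrees(np.arctan2(R[1,1],R[0,1])); d=np.array([x,y,z])-p
    t=(a-c+90)%180-90
    print('t',round(s['time'],2),'tcp',p.round(4),'closing',c.round(2),'tilt',np.degrees(np.arccos(-R[2,2])).round(2),'q1,q6',s['q'][[0,5]].round(3),'F',np.round(s['wrist_force'],1),'w',round(s['width']*85.4,1),'grip',round(s['grip_force'],1))
    print('delta',d.round(4),'slide',(d/.5).round(4),'rows',round(np.linalg.norm(d)/.0417,1),'turn',t.round(2),'yaw',(t/180).round(4),'alt',((t-np.sign(t)*180)/180).round(4),'rows',round(abs(t)/7.16,1))
if __name__=='__main__': main(*map(float,sys.argv[1:]))
E
python3 - <<'E'
from go import *
e=np.array([-68.1,258.2]);e/=np.hypot(*e); m=np.array([.5093,.3096]); g=m+.125*e; print(g)
main(g[0],g[1],.30,14.8); main(g[0],g[1],.18,14.8)
# other clearance: everything taller than 0.1 near
P=pts(load('top0.png')); 
E
```

```text
[0.47742152 0.43046671]
t 0.1 tcp [0.3024 0.6031 0.4035] closing 63.37 tilt 0.12 q1,q6 [ 1.069 -0.037] F [-0.   0.2  0.6] w 85.4 grip 0.0
delta [ 0.175  -0.1726 -0.1035] slide [ 0.35   -0.3453 -0.2069] rows 6.4 turn -48.57 yaw -0.2698 alt 0.7302 rows 6.8
t 0.1 tcp [0.3024 0.6031 0.4035] closing 63.37 tilt 0.12 q1,q6 [ 1.069 -0.037] F [-0.   0.2  0.6] w 85.4 grip 0.0
delta [ 0.175  -0.1726 -0.2235] slide [ 0.35   -0.3453 -0.4469] rows 8.0 turn -48.57 yaw -0.2698 alt 0.7302 rows 6.8
```

```bash
python3 - <<'E'
from m import *
P=pts(load('top0.png')); z=P[...,2]; u,v=np.meshgrid(np.arange(512),np.arange(384))
q=P[(u<70)&(v>215)&(z>.18)&(z<.21)]; print(rect(q[:,:2]),q[:,:2].min(0),q[:,:2].max(0))
q=P[(u<70)&(v<260)&(v>120)&(z>.02)&(z<.21)]; print(rect(q[:,:2]),q.max(0))
q=P[(u>105)&(u<145)&(v>100)&(v<140)&(z>.02)&(z<.2)]; print('glue',q.min(0),q.max(0))
q=P[(u>340)&(u<405)&(v>110)&(v<185)&(z>.012)&(z<.1)]; print('hammer',q.min(0),q.max(0))
E
```

```text
((258.2, 545.9), (299.9, 80.0), 5.4) [0.10684864 0.49255055] [0.40905597 0.58894403]
((509.4, 634.1), (441.1, 123.8), 24.0) [0.72548946 0.71215113 0.20533208]
glue [0.7074612  0.28714252 0.02043892] [0.76395541 0.34728262 0.15313209]
hammer [ 0.56464311 -0.52819174  0.01203264] [ 0.78038657 -0.32778656  0.05013239]
```

Emit:
drive_tool --claw '[45, 45, 45, 45, 45, 45, 45, 45]' --pt "0.07 -0.06 0" --pt "0.14 -0.12 0" --pt "0.2 -0.18 0" --pt "0.26 -0.24 0" --pt "0.32 -0.3 0" --pt "0.35 -0.345 0" --pt "0.35 -0.345 -0.05" --pt "0.35 -0.345 -0.1" --yaw '[-0.038, -0.076, -0.114, -0.152, -0.19, -0.228, -0.27, -0.27]' --newtons 60

```text
time: 0.77
tool_pos: [0.48, 0.4291, 0.3562]
tcp_rot: [1.929, 2.478, 0.007]
wrist_force: [-0.5, 1.7, -0.6]
width: 0.532
grip_force: 0.0
```

```bash
python3 go.py 0.4774 0.4305 0.18 14.8; python3 - <<'E'
from m import *
c=cam('wrist','w1.png'); P=pts(c)
for cen,n,q in blobs(c,(0,180,100),(6,255,255),P): 
    if len(q)>5: print(cen,n,np.median(q,0).round(4),rect(q[:,:2]))
E
```

```text
t 0.77 tcp [0.48   0.4291 0.3562] closing 14.22 tilt 0.27 q1,q6 [0.691 0.443] F [-0.5  1.7 -0.6] w 45.4 grip 0.0
delta [-0.0026  0.0014 -0.1762] slide [-0.0053  0.0028 -0.3524] rows 4.2 turn 0.58 yaw 0.0032 alt -0.9968 rows 0.1
[251.7 165.3] 62 [0.4758 0.4304 0.0207] ((474.8, 430.9), (13.6, 5.1), 15.6)
```

View pics/w1.png

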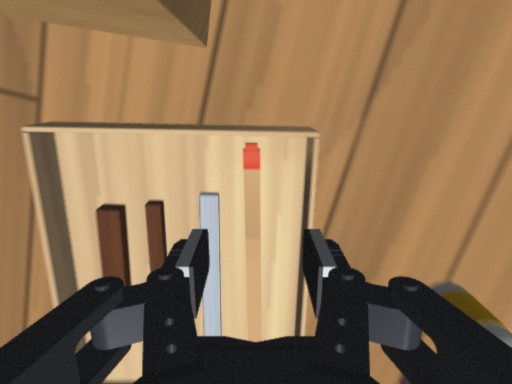

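The wrist view shows the rail's red end at (251,157) and the flat bar starting lower at (210,193), so the fingers are clear. Descending to grip.

Emit:
drive_tool --claw '[45, 45, 45, 45, 45, 45, 45, 45]' --pt "-0.005 0.003 -0.07" --pt "-0.005 0.003 -0.14" --pt "-0.005 0.003 -0.21" --pt "-0.005 0.003 -0.28" --pt "-0.005 0.003 -0.32" --pt "-0.005 0.003 -0.335" --pt "-0.005 0.003 -0.345" --pt "-0.005 0.003 -0.345" --yaw '[0.003, 0.003, 0.003, 0.003, 0.003, 0.003, 0.003, 0.003]'

```text
time: 1.48
tool_pos: [0.4749, 0.4326, 0.1819]
tcp_rot: [-1.905, -2.498, 0.001]
wrist_force: [-0.3, 0.2, 0.2]
width: 0.527
grip_force: 0.0
```

```bash
python3 go.py 0.4774 0.4305 0.18 14.8
```

```text
t 1.48 tcp [0.4749 0.4326 0.1819] closing 15.35 tilt 0.05 q1,q6 [0.7   0.432] F [-0.3  0.2  0.2] w 45.0 grip 0.0
delta [ 0.0025 -0.0021 -0.0019] slide [ 0.0049 -0.0043 -0.0038] rows 0.1 turn -0.55 yaw -0.003 alt 0.997 rows 0.1
```

Emit:
drive_tool --claw '[45, 45, 10, 10, 10, 10, 10, 10]' --pt "0.005 -0.004 -0.003" --pt "0.005 -0.004 -0.003" --pt "0.005 -0.004 -0.003" --pt "0.005 -0.004 -0.003" --pt "0.005 -0.004 -0.003" --pt "0.005 -0.004 -0.003" --pt "0.005 -0.004 -0.003" --pt "0.005 -0.004 -0.003" --yaw '[-0.003, -0.003, -0.003, -0.003, -0.003, -0.003, -0.003, -0.003]' --newtons 60

```text
time: 2.15
tool_pos: [0.4782, 0.4308, 0.1823]
tcp_rot: [1.917, 2.488, 0.004]
wrist_force: [-1.3, -1.0, 6.0]
width: 0.168
grip_force: 62.3
```

```bash
python3 go.py 0.4774 0.4305 0.317 11
```

```text
t 2.15 tcp [0.4782 0.4308 0.1823] closing 14.77 tilt 0.14 q1,q6 [0.695 0.437] F [-1.3 -1.   6. ] w 14.3 grip 62.3
delta [-0.0008 -0.0003  0.1347] slide [-0.0016 -0.0007  0.2694] rows 3.2 turn -3.77 yaw -0.0209 alt 0.9791 rows 0.5
```

Emit:
drive_tool --claw '[10, 10, 10, 10, 10, 10, 10, 10]' --pt "0 0 0.04" --pt "0 0 0.1" --pt "0 0 0.17" --pt "0 0 0.24" --pt "0 0 0.3" --pt "0 0 0.3" --pt "0 0 0.3" --pt "0 0 0.3" --yaw '[0, 0, 0, 0, -0.01, -0.02, -0.021, -0.021]'

```text
time: 2.82
tool_pos: [0.4772, 0.4302, 0.3304]
tcp_rot: [-1.998, -2.424, 0.001]
wrist_force: [0.2, -0.4, -0.2]
width: 0.167
grip_force: 61.5
```

```bash
python3 go.py 0.520 0.3006 0.319 11; python3 - <<'E'
from m import *
c=cam('top','top1.png'); P=pts(c); z=P[...,2]
for cen,n,q in blobs(c,(0,180,100),(6,255,255),P): 
    if len(q)>5: print(cen,n,np.median(q,0).round(4),np.percentile(q[:,2],80).round(4),rect(q[:,:2]))
c=cam('scene','s1.png');
E
```

```text
t 2.82 tcp [0.4772 0.4302 0.3304] closing 11.03 tilt 0.03 q1,q6 [0.695 0.502] F [ 0.2 -0.4 -0.2] w 14.3 grip 61.5
delta [ 0.0428 -0.1296 -0.0114] slide [ 0.0856 -0.2591 -0.0229] rows 3.3 turn -0.03 yaw -0.0002 alt 0.9998 rows 0.0
[163.3 186.8] 54 [0.5252 0.1774 0.1678] 0.1691 ((526.1, 176.1), (24.4, 14.4), -78.5)
[ 65.6 203.1] 27 [0.4779 0.4306 0.1708] 0.2276 ((476.8, 418.3), (52.9, 9.3), 74.5)
[332.5 228. ] 102 [ 0.4208 -0.2994  0.0604] 0.0642 ((420.7, -296.5), (42.5, 30.7), 8.1)
[289.  231.3] 110 [ 0.4106 -0.1698  0.0598] 0.0624 ((410.4, -173.0), (41.6, 30.4), 4.8)
```

View pics/s1.png

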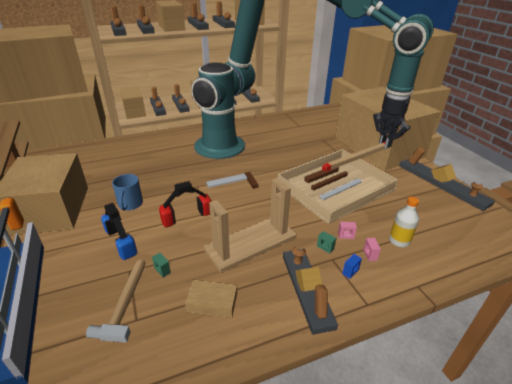

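Emit:
drive_tool --claw '[10, 10, 10, 10, 10, 10, 10, 10]' --pt "0.015 -0.05 0" --pt "0.03 -0.1 0" --pt "0.045 -0.15 -0.01" --pt "0.06 -0.2 -0.02" --pt "0.08 -0.24 -0.021" --pt "0.087 -0.259 -0.021" --pt "0.087 -0.259 -0.021" --pt "0.087 -0.259 -0.021" --yaw '[0, 0, 0, 0, 0, 0, 0, 0]'

```text
time: 3.58
tool_pos: [0.5209, 0.3008, 0.3193]
tcp_rot: [-1.999, -2.422, 0.002]
wrist_force: [-0.5, 0.1, -0.7]
width: 0.168
grip_force: 61.5
```

```bash
cat > rk.py <<'E'
from m import *
C=np.array([596.7,-92.0]); U=np.array([-.1913,.9815]); N=np.array([.9815,.1913])
def rf(p): p=np.asarray(p)[:2]-C; return (p@N).round(1),(p@U).round(1)
E
python3 - <<'E'
from rk import *
import go
go.main(.5206,.3007,.3199,11)
c=cam('top','top2.png'); P=pts(c); z=P[...,2]
u,v=np.meshgrid(np.arange(512),np.arange(384))
for cen,n,q in blobs(c,(0,180,100),(6,255,255),P): 
    if len(q)>5: print(cen,n,np.median(q,0).round(4),rect(q[:,:2]),rf(rect(q[:,:2])[0]))
reg=(u>215)&(u<310)&(v>140)&(v<197)&(z>.165)&(z<.185)
n,l,s,ce=cv2.connectedComponentsWithStats(reg.astype(np.uint8))
for i in range(1,n):
    if s[i,4]>8: r=rect(P[l==i][:,:2]); print(s[i,4],r,rf(r[0]))
t=c['color'][:,:,::-1]
s=cam('scene','s2.png')['color'][:,:,::-1]
cv2.imwrite('pics/crop2.png',np.vstack([cv2.resize(t[130:210,140:320],(720,320),interpolation=2),cv2.resize(s[170:270,200:380],(720,400)[:1]+(280,),interpolation=2)]))
E
```

```text
t 3.58 tcp [0.5209 0.3008 0.3193] closing 10.92 tilt 0.09 q1,q6 [0.482 0.291] F [-0.5  0.1 -0.7] w 14.3 grip 61.5
delta [-0.0003 -0.0001  0.0006] slide [-0.0006 -0.0002  0.0012] rows 0.0 turn 0.08 yaw 0.0004 alt -0.9996 rows 0.0
[212.  172.1] 48 [0.5685 0.0476 0.1566] ((569.2, 47.4), (22.2, 14.9), -79.1) (np.float64(-0.3), np.float64(142.1))
[332.4 227.9] 102 [ 0.4236 -0.3     0.0601] ((420.7, -296.7), (42.7, 30.3), 9.1) (np.float64(-211.9), np.float64(-167.2))
[288.9 231.2] 111 [ 0.4106 -0.1688  0.0603] ((410.2, -173.3), (41.9, 29.4), 6.9) (np.float64(-198.6), np.float64(-44.1))
177 ((615.3, -186.0), (59.8, 20.9), 12.0) (np.float64(0.3), np.float64(-95.8))
166 ((578.3, 2.1), (60.1, 19.9), 11.1) (np.float64(-0.1), np.float64(95.9))
```

View pics/crop2.png

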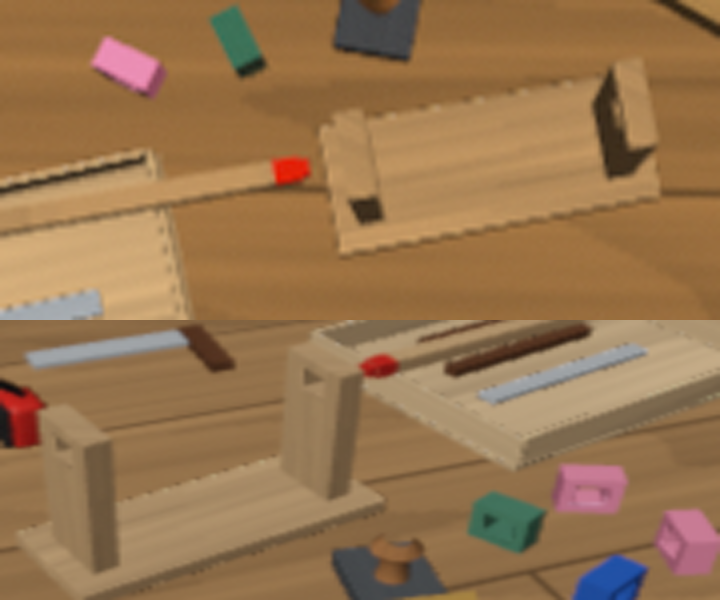

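The rail is lined up with the near hole: lateral error 0.3 mm, height about 149 mm. Its red tip at (290,170) in the crop faces the post. Pushing it in.

Emit:
drive_tool --claw '[10, 10, 10, 10, 10, 10, 10, 10]' --pt "0.006 -0.03 0" --pt "0.0115 -0.059 0" --pt "0.0172 -0.088 0" --pt "0.023 -0.118 0" --pt "0.0287 -0.147 0" --pt "0.0344 -0.1765 0" --pt "0.04 -0.206 0" --pt "0.046 -0.236 0" --yaw '[0, 0, 0, 0, 0, 0, 0, 0]'

```text
time: 4.35
tool_pos: [0.5442, 0.1811, 0.3203]
tcp_rot: [1.999, 2.423, -0.0]
wrist_force: [0.5, 0.1, -0.6]
width: 0.168
grip_force: 61.5
```

Emit:
drive_tool --claw '[10, 10, 10, 10, 10, 10, 10, 10]' --pt "0.006 -0.03 0" --pt "0.0115 -0.059 0" --pt "0.0172 -0.088 0" --pt "0.023 -0.118 0" --pt "0.023 -0.118 0" --pt "0.023 -0.118 0" --pt "0.023 -0.118 0" --pt "0.023 -0.118 0" --yaw '[0, 0, 0, 0, 0, 0, 0, 0]'

```text
time: 5.02
tool_pos: [0.5554, 0.1241, 0.3202]
tcp_rot: [-1.998, -2.424, -0.0]
wrist_force: [-0.6, -0.7, -1.1]
width: 0.166
grip_force: 61.5
```

```bash
python3 - <<'E'
from rk import *
import go
go.main(.5206,.3007,.3199,11); print(rf(1000*bot.read_state()['tool_pos']))
c=cam('top','top3.png'); P=pts(c)
for cen,n,q in blobs(c,(0,180,100),(6,255,255),P): 
    if len(q)>5: print(cen,n,np.median(q,0).round(4),rect(q[:,:2]),rf(rect(q[:,:2])[0]))
E
```

```text
t 5.02 tcp [0.5554 0.1241 0.3202] closing 11.0 tilt 0.02 q1,q6 [ 0.176 -0.016] F [-0.6 -0.7 -1.1] w 14.2 grip 61.5
delta [-0.0348  0.1766 -0.0003] slide [-0.0697  0.3532 -0.0007] rows 4.3 turn 0.0 yaw 0.0 alt -1.0 rows 0.0
(np.float64(0.8), np.float64(220.0))
[276.7 160. ] 46 [ 0.6036 -0.129   0.1571] ((604.3, -129.1), (22.4, 14.4), -79.3) (np.float64(0.4), np.float64(-37.9))
[332.5 227.9] 103 [ 0.4208 -0.3001  0.0598] ((420.7, -297.0), (43.3, 29.6), 12.8) (np.float64(-212.0), np.float64(-167.5))
[288.9 231.3] 112 [ 0.4106 -0.1689  0.0596] ((410.1, -173.1), (42.0, 29.5), 7.5) (np.float64(-198.7), np.float64(-43.9))
```

Emit:
drive_tool --claw '[10, 10, 10, 10, 10, 10, 10, 10]' --pt "0.0055 -0.03 0" --pt "0.011 -0.06 0" --pt "0.017 -0.09 0" --pt "0.023 -0.12 0" --pt "0.029 -0.15 0" --pt "0.0352 -0.182 0" --pt "0.0352 -0.182 0" --pt "0.0352 -0.182 0" --yaw '[0, 0, 0, 0, 0, 0, 0, 0]'

```text
time: 5.73
tool_pos: [0.5732, 0.0329, 0.3202]
tcp_rot: [-1.999, -2.423, -0.0]
wrist_force: [0.1, 0.1, 0.2]
width: 0.17
grip_force: 61.5
```

```bash
python3 - <<'E'
from rk import *
import go
go.main(.5206,.3007,.3199,11); print(rf(1000*bot.read_state()['tool_pos']))
c=cam('top','top4.png'); P=pts(c)
for cen,n,q in blobs(c,(0,180,100),(6,255,255),P): 
    if len(q)>5: print(cen,n,np.median(q,0).round(4),rect(q[:,:2]),rf(rect(q[:,:2])[0]))
E
```

```text
t 5.73 tcp [0.5732 0.0329 0.3202] closing 10.95 tilt 0.02 q1,q6 [ 0.014 -0.177] F [0.1 0.1 0.2] w 14.5 grip 61.5
delta [-0.0526  0.2678 -0.0003] slide [-1.053e-01  5.355e-01 -5.000e-04] rows 6.5 turn 0.05 yaw 0.0003 alt -0.9997 rows 0.0
(np.float64(0.9), np.float64(127.1))
[310.1 154. ] 49 [ 0.6215 -0.2196  0.1573] ((621.9, -220.2), (21.6, 15.4), -78.4) (np.float64(0.2), np.float64(-130.6))
[332.5 227.9] 103 [ 0.4209 -0.3001  0.0601] ((420.8, -297.4), (43.3, 29.7), 12.7) (np.float64(-211.9), np.float64(-168.0))
[288.9 231.3] 112 [ 0.4106 -0.1689  0.0601] ((410.1, -173.1), (42.0, 29.8), 6.7) (np.float64(-198.7), np.float64(-43.9))
```

Emit:
drive_tool --claw '[10, 10, 45, 45, 45, 45, 45, 45]' --pt "0 0 -0.003" --pt "0 0 -0.005" --pt "0 0 -0.005" --pt "0 0 -0.005" --pt "0 0 -0.005" --pt "0 0 0.07" --pt "0 0 0.14" --pt "0 0 0.14" --yaw '[0, 0, 0, 0, 0, 0, 0, 0]'

```text
time: 6.45
tool_pos: [0.5756, 0.0331, 0.3984]
tcp_rot: [1.992, 2.417, 0.013]
wrist_force: [1.5, 0.3, 1.6]
width: 0.526
grip_force: 0.0
```

```bash
python3 - <<'E'
from rk import *
import go
c=cam('top','top5.png'); P=pts(c)
for nm,lo,hi in [('red',(0,180,100),(6,255,255)),('green',(65,80,20),(95,255,140))]:
  for cen,n,q in blobs(c,lo,hi,P): 
    if len(q)>5 and q[:,2].max()<.2:
        if nm=='green': q=q[q[:,2]>.036]
        if len(q)<5: continue
        r=rect(q[:,:2]);print(nm,cen,n,np.median(q,0).round(4),q.mean(0).round(4),r,rf(r[0]))
s=cam('scene','s5.png')
t=c['color'][:,:,::-1]; k=s['color'][:,:,::-1]
cv2.imwrite('pics/crop5.png',np.hstack([cv2.resize(t[130:160,185:215],(380,380),interpolation=2),cv2.resize(t[150:185,330:365],(380,380),interpolation=2)]))
cv2.imwrite('pics/crop6.png',cv2.resize(k[170:290,140:360],(770,420),interpolation=2))
E
```

```text
red [309.7 154.3] 48 [ 0.6217 -0.2196  0.1537] [ 0.6218 -0.2195  0.1503] ((627.6, -231.7), (49.8, 16.2), -67.6) (np.float64(3.6), np.float64(-143.0))
red [332.4 227.9] 101 [ 0.4208 -0.2999  0.0604] [ 0.4209 -0.2984  0.0612] ((420.7, -297.0), (42.8, 30.0), 9.2) (np.float64(-212.0), np.float64(-167.5))
red [289.  231.3] 112 [ 0.4106 -0.1697  0.0598] [ 0.4099 -0.1715  0.06  ] ((410.2, -172.9), (41.8, 30.5), 5.7) (np.float64(-198.5), np.float64(-43.7))
green [345.3 167.6] 113 [ 0.6035 -0.344   0.0433] [ 0.6031 -0.3439  0.0435] ((603.1, -344.1), (40.3, 21.1), 18.8) (np.float64(-41.9), np.float64(-248.7))
```

View pics/crop5.png

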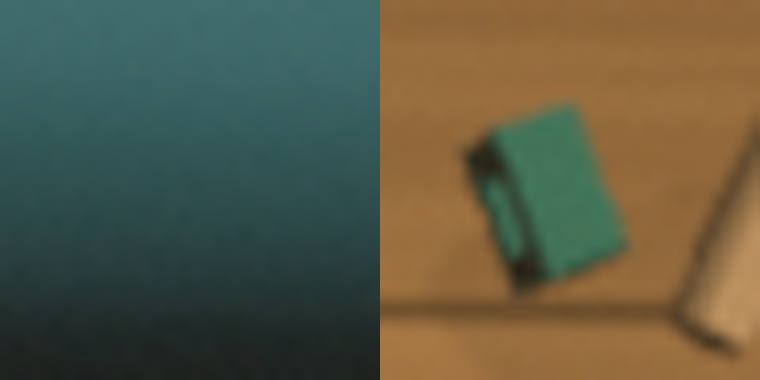

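View pics/crop6.png

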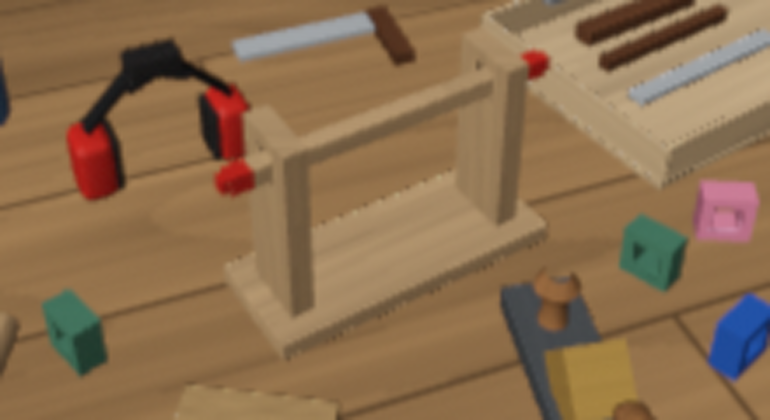

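The rail is through both posts, its red ends out at (235,178) and (535,63). Stop 2 is at (345,168) in the top image, its corner near the hammer handle, so I'll use a narrow opening there. Next, stop 1.

```bash
python3 - <<'E'
from rk import *
import go
c=load('top0.png'); P=pts(c)
for cen,n,q in blobs(c,(60,60,20),(95,255,170),P):
    if len(q)>5 and q[:,2].max()<.06:
        a=q[q[:,2]>.036]; print(cen,rect(a[:,:2]),a.mean(0))
pc=(np.array([(497,133),(575,103),(628,243),(548,278)])-[380,0])/10.86+[330,150]
print([ray(load('top5.png'),u-.5,v-.5,.044).round(4) for u,v in pc])
go.main(.6842,.1008,.32,27)
E
```

```text
[198.4 139.2] ((684.7, 101.0), (42.7, 18.9), 27.3) [0.68436527 0.10086493 0.04334631]
[345.2 167.5] ((603.5, -344.0), (41.0, 22.1), 20.8) [ 0.60339042 -0.34352183  0.04400014]
[array([ 0.6197, -0.3267,  0.044 ]), array([ 0.6283, -0.3485,  0.044 ]), array([ 0.5894, -0.3628,  0.044 ]), array([ 0.5794, -0.3405,  0.044 ])]
t 6.55 tcp [0.574  0.033  0.3931] closing 11.0 tilt 0.32 q1,q6 [ 0.014 -0.178] F [-0.4 -0.2  0.2] w 45.3 grip 0.0
delta [ 0.1102  0.0678 -0.0731] slide [ 0.2203  0.1356 -0.1462] rows 3.6 turn 16.0 yaw 0.0889 alt -0.9111 rows 2.2
```

Emit:
drive_tool --claw '[65, 65, 65, 65, 65, 65, 65, 65]' --pt "0.05 0.035 0" --pt "0.11 0.07 0" --pt "0.17 0.105 0" --pt "0.222 0.136 0" --pt "0.222 0.136 -0.04" --pt "0.222 0.136 -0.06" --pt "0.222 0.136 -0.06" --pt "0.222 0.136 -0.06" --yaw '[0.03, 0.06, 0.089, 0.089, 0.089, 0.089, 0.089, 0.089]'

```text
time: 7.22
tool_pos: [0.6828, 0.1005, 0.3574]
tcp_rot: [-1.639, -2.675, 0.006]
wrist_force: [-0.3, 0.0, 1.4]
width: 0.76
grip_force: 0.0
```

```bash
python3 - <<'E'
from rk import *
import go
go.main(.6845,.1010,.178,27)
c=cam('wrist','w2.png'); P=pts(c)
for cen,n,q in blobs(c,(60,60,20),(95,255,170),P):
    a=q[q[:,2]>.036]
    if len(a)>50 : print(cen,rect(a[:,:2]),a.mean(0))
E
```

```text
t 7.22 tcp [0.6828 0.1005 0.3574] closing 27.0 tilt 0.32 q1,q6 [ 0.11  -0.361] F [-0.3  0.   1.4] w 64.9 grip 0.0
delta [ 0.0017  0.0005 -0.1794] slide [ 0.0034  0.001  -0.3588] rows 4.3 turn 0.0 yaw 0.0 alt -1.0 rows 0.0
[260.7 174.1] ((683.9, 100.6), (42.9, 22.9), 27.3) [0.6840962  0.10061172 0.04359621]
```

View pics/w2.png

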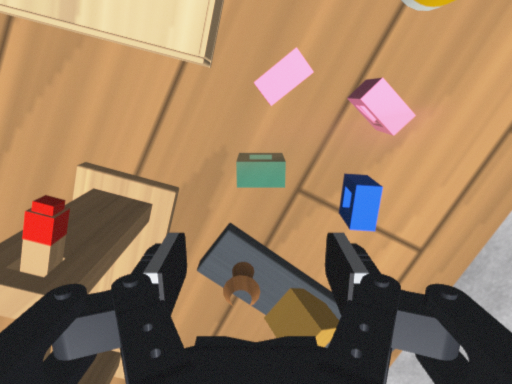

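The wrist view shows stop 1 at (260,172), centred between the fingers and clear of the plane and the blue block. Its measured position agrees with the top camera. Descending to grip.

Emit:
drive_tool --claw '[65, 65, 65, 65, 65, 65, 65, 65]' --pt "0.002 0 -0.07" --pt "0.002 0 -0.14" --pt "0.002 0 -0.21" --pt "0.002 0 -0.27" --pt "0.002 0 -0.32" --pt "0.002 0 -0.35" --pt "0.002 0 -0.357" --pt "0.002 0 -0.357" --yaw '[0, 0, 0, 0, 0, 0, 0, 0]'

```text
time: 7.93
tool_pos: [0.6848, 0.1006, 0.1814]
tcp_rot: [-1.641, -2.678, 0.001]
wrist_force: [0.0, -0.1, 0.7]
width: 0.762
grip_force: 0.0
```

Emit:
drive_tool --claw '[35, 35, 35, 35, 35, 35]' --pt "0 0 0" --pt "0 0 0" --pt "0 0 0" --pt "0 0 0" --pt "0 0 0" --pt "0 0 0" --yaw '[0, 0, 0, 0, 0, 0]' --newtons 40

```text
time: 8.43
tool_pos: [0.6866, 0.101, 0.1847]
tcp_rot: [1.639, 2.676, 0.005]
wrist_force: [0.1, 0.2, 7.1]
width: 0.512
grip_force: 42.3
```

```bash
python3 - <<'E'
from rk import *
import go
p=(C+U*172+N*0)/1000; print(p)
go.main(*p,.178+.125,11)
E
```

```text
[0.5637964 0.076818 ]
t 8.43 tcp [0.6866 0.101  0.1847] closing 27.01 tilt 0.28 q1,q6 [ 0.11  -0.361] F [0.1 0.2 7.1] w 43.7 grip 42.3
delta [-0.1228 -0.0242  0.1183] slide [-0.2457 -0.0485  0.2366] rows 4.1 turn -16.01 yaw -0.089 alt 0.911 rows 2.2
```

Emit:
drive_tool --claw '[35, 35, 35, 35, 35, 35, 35, 35]' --pt "0 0 0.06" --pt "0 0 0.13" --pt "0 0 0.2" --pt "-0.05 -0.01 0.256" --pt "-0.12 -0.023 0.256" --pt "-0.18 -0.035 0.256" --pt "-0.243 -0.0476 0.256" --pt "-0.243 -0.0476 0.256" --yaw '[0, 0, 0, -0.03, -0.06, -0.089, -0.089, -0.089]'

```text
time: 9.1
tool_pos: [0.5575, 0.0763, 0.3081]
tcp_rot: [-1.995, -2.42, 0.009]
wrist_force: [-1.6, 0.4, -1.4]
width: 0.508
grip_force: 41.6
```

Emit:
drive_tool --claw '[35, 35, 35]' --pt "0 0 0" --pt "0 0 0" --pt "0 0 0" --yaw '[0, 0, 0]'

```text
time: 9.35
tool_pos: [0.565, 0.0773, 0.3106]
tcp_rot: [1.997, 2.423, 0.003]
wrist_force: [0.4, 0.3, -0.3]
width: 0.507
grip_force: 41.6
```

```bash
python3 - <<'E'
from rk import *
import go
go.main(.5638,.0768,.3097,11); print(rf(1000*bot.read_state()['tool_pos']))
c=cam('top','top7.png');s=cam('scene','s7.png');w=cam('wrist','w7.png')
for cc in (c,s,w):
  P=pts(cc)
  for nm,lo,hi in [('red',(0,180,100),(6,255,255)),('green',(60,60,20),(95,255,170))]:
    for cen,n,q in blobs(cc,lo,hi,P):
      if len(q)>5 and .1<np.median(q[:,2])<.2: print(nm,cen,n,np.median(q,0).round(4),q.min(0).round(4),q.max(0).round(4),rf(1000*np.median(q,0)))
f=lambda im,r: cv2.resize(im['color'][r[0]:r[1],r[2]:r[3],::-1],(390,390),interpolation=2)
cv2.imwrite('pics/crop7.png',np.hstack([f(s,(150,210,260,320)),cv2.resize(w['color'][:,:,::-1],(400,390))]))
E
```

```text
t 9.35 tcp [0.565  0.0773 0.3106] closing 11.0 tilt 0.15 q1,q6 [ 0.092 -0.1  ] F [ 0.4  0.3 -0.3] w 43.3 grip 41.6
delta [-0.0012 -0.0005 -0.0009] slide [-0.0023 -0.0009 -0.0019] rows 0.0 turn 0.0 yaw 0.0 alt -1.0 rows 0.0
(np.float64(1.2), np.float64(172.2))
red [309.8 154.2] 50 [ 0.6217 -0.2196  0.1542] [ 0.6129 -0.2514 -0.0009] [ 0.6443 -0.2082  0.1598] (np.float64(0.1), np.float64(-130.0))
red [216.1 171.5] 28 [0.569  0.0371 0.1548] [0.5634 0.0314 0.1429] [0.5802 0.0451 0.1588] (np.float64(-2.5), np.float64(132.0))
red [292.8 187.6] 35 [0.579  0.0409 0.1546] [0.5683 0.0337 0.1434] [0.5821 0.0524 0.1581] (np.float64(8.0), np.float64(133.8))
green [300.5 182.3] 166 [0.5627 0.0707 0.1577] [0.5424 0.063  0.1279] [0.5925 0.0858 0.1836] (np.float64(-2.3), np.float64(166.2))
red [251.5 312.3] 252 [0.5669 0.0499 0.1526] [0.5619 0.0457 0.1509] [0.5737 0.0539 0.1538] (np.float64(-2.1), np.float64(145.0))
red [244.6 329.3] 281 [0.5651 0.0421 0.1548] [0.5608 0.0358 0.1531] [0.5741 0.0481 0.1563] (np.float64(-5.3), np.float64(137.7))
green [255.5 260.4] 10302 [0.5627 0.0838 0.1686] [0.5391 0.0612 0.1262] [0.5871 0.0941 0.1723] (np.float64(0.3), np.float64(179.0))
```

View pics/crop7.png

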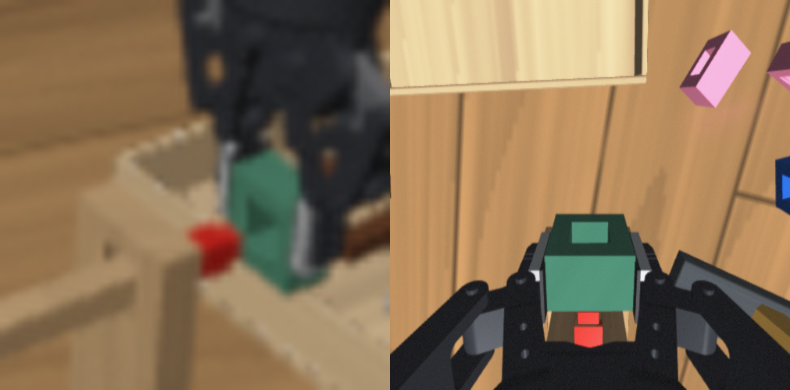

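```bash
python3 - <<'E'
from rk import *
for nm in ('w7.png','top7.png'):
  c=load(nm); P=pts(c)
  for cen,n,q in blobs(c,(60,60,20),(95,255,170),P):
    if len(q)>5 and .1<np.median(q[:,2])<.2:
      h,b=np.histogram(q[:,2],np.arange(.12,.18,.002)); print(dict(zip(b[:-1].round(3),h)))
      a=q[q[:,2]>.164]; r=rect(a[:,:2]); print(r,rf(r[0]),np.median(a[:,2]))
  for cen,n,q in blobs(c,(0,180,100),(6,255,255),P):
    if .1<np.median(q[:,2])<.2: r=rect(q[q[:,2]>.148][:,:2]); print('red',cen,r,rf(r[0]),np.percentile(q[:,2],[50,90]))
E
```

```text
{np.float64(0.12): np.int64(0), np.float64(0.122): np.int64(0), np.float64(0.124): np.int64(0), np.float64(0.126): np.int64(69), np.float64(0.128): np.int64(124), np.float64(0.13): np.int64(131), np.float64(0.132): np.int64(133), np.float64(0.134): np.int64(524), np.float64(0.136): np.int64(626), np.float64(0.138): np.int64(84), np.float64(0.14): np.int64(89), np.float64(0.142): np.int64(82), np.float64(0.144): np.int64(109), np.float64(0.146): np.int64(89), np.float64(0.148): np.int64(105), np.float64(0.15): np.int64(108), np.float64(0.152): np.int64(108), np.float64(0.154): np.int64(114), np.float64(0.156): np.int64(133), np.float64(0.158): np.int64(228), np.float64(0.16): np.int64(253), np.float64(0.162): np.int64(248), np.float64(0.164): np.int64(274), np.float64(0.166): np.int64(429), np.float64(0.168): np.int64(5810), np.float64(0.17): np.int64(392), np.float64(0.172): np.int64(1), np.float64(0.174): np.int64(0), np.float64(0.176): np.int64(0)}
((563.5, 77.4), (45.6, 25.6), 11.6) (np.float64(-0.2), np.float64(172.6)) 0.1690410791003862
red [251.5 312.3] ((568.0, 49.6), (11.5, 7.1), 9.6) (np.float64(-1.1), np.float64(144.5)) [0.15255317 0.15322258]
red [244.6 329.3] ((568.3, 41.4), (13.6, 11.8), 8.6) (np.float64(-2.4), np.float64(136.4)) [0.15481666 0.15542195]
red [309.8 154.2] ((622.4, -219.8), (23.5, 14.6), -76.9) (np.float64(0.8), np.float64(-130.4)) [0.15423413 0.15747096]
red [216.1 171.5] ((570.5, 36.3), (19.4, 11.5), -20.3) (np.float64(-1.2), np.float64(130.9)) [0.15482864 0.15760378]
```

Emit:
drive_tool --claw '[35, 35, 35, 35, 35, 35, 35, 35]' --pt "-0.002 0 0" --pt "0.001 -0.016 0" --pt "0.004 -0.032 0" --pt "0.008 -0.05 0" --pt "0.012 -0.07 0" --pt "0.015 -0.088 0" --pt "0.0178 -0.1023 0" --pt "0.0178 -0.1023 0" --yaw '[0, 0, 0, 0, 0, 0, 0, 0]'

```text
time: 10.17
tool_pos: [0.5727, 0.0245, 0.3097]
tcp_rot: [-2.001, -2.422, -0.0]
wrist_force: [-0.1, 0.2, -0.6]
width: 0.511
grip_force: 41.6
```

```bash
python3 - <<'E'
from rk import *
import go
go.main(.5638,.0768,.3097,11); print(rf(1000*bot.read_state()['tool_pos']))
c=cam('top','top8.png');w=cam('wrist','w8.png')
for cc in (c,w):
  P=pts(cc)
  for nm,lo,hi in [('red',(0,180,100),(6,255,255)),('green',(60,60,20),(95,255,170))]:
    for cen,n,q in blobs(cc,lo,hi,P):
      if len(q)>5 and .1<np.median(q[:,2])<.2: 
        a=q[q[:,2]>.148];r=rect(a[:,:2]); print(nm,cen,r,rf(r[0]),np.median(a[:,2]).round(4))
E
```

```text
t 10.17 tcp [0.5727 0.0245 0.3097] closing 10.88 tilt 0.02 q1,q6 [-0.001 -0.191] F [-0.1  0.2 -0.6] w 43.6 grip 41.6
delta [-0.0089  0.0523  0.    ] slide [-0.0179  0.1046  0.    ] rows 1.3 turn 0.12 yaw 0.0007 alt -0.9993 rows 0.0
(np.float64(-1.2), np.float64(118.9))
red [309.8 154.2] ((622.3, -219.5), (23.4, 14.9), -78.0) (np.float64(0.7), np.float64(-130.0)) 0.1539
red [259.8 219. ] ((569.0, 44.3), (18.0, 16.0), -77.5) (np.float64(-1.1), np.float64(139.1)) 0.1544
green [254.8 264.9] ((571.1, 24.9), (46.1, 25.8), 11.3) (np.float64(-2.8), np.float64(119.6)) 0.1684
```

Emit:
drive_tool --claw '[35, 58, 58, 58, 58, 58, 58, 58]' --pt "0 0 -0.005" --pt "0 0 -0.005" --pt "0 0 -0.005" --pt "0 0 -0.005" --pt "0 0 0.05" --pt "0 0 0.12" --pt "0 0 0.2" --pt "0 0 0.2" --yaw '[0, 0, 0, 0, 0, 0, 0, 0]'

```text
time: 10.93
tool_pos: [0.575, 0.0262, 0.4193]
tcp_rot: [1.991, 2.416, 0.015]
wrist_force: [1.0, 0.0, 0.7]
width: 0.679
grip_force: 0.0
```

Emit:
drive_tool --claw '[58, 58, 58, 58, 58, 58, 58, 58]' --pt "0.01 -0.07 0" --pt "0.02 -0.15 0" --pt "0.03 -0.23 0" --pt "0.04 -0.31 0" --pt "0.045 -0.39 0" --pt "0.05 -0.47 0" --pt "0.055 -0.54 0" --pt "0.06 -0.6 0" --yaw '[0, 0.01, 0.02, 0.03, 0.04, 0.052, 0.052, 0.052]'

```text
time: 11.6
tool_pos: [0.6024, -0.2765, 0.4097]
tcp_rot: [1.795, 2.578, -0.001]
wrist_force: [0.8, 0.8, -0.1]
width: 0.678
grip_force: 0.0
```

Emit:
drive_tool --claw '[58, 58, 58, 58, 58, 58, 58, 58]' --pt "0 -0.07 0" --pt "0 -0.137 0" --pt "0 -0.137 -0.04" --pt "0 -0.137 -0.08" --pt "0 -0.137 -0.1" --pt "0 -0.137 -0.1" --pt "0 -0.137 -0.1" --pt "0 -0.137 -0.1" --yaw '[0, 0, 0, 0, 0, 0, 0, 0]'

```text
time: 12.27
tool_pos: [0.6031, -0.3422, 0.3609]
tcp_rot: [1.792, 2.578, 0.0]
wrist_force: [0.1, 0.8, -0.4]
width: 0.683
grip_force: 0.0
```

```bash
python3 - <<'E'
from rk import *
import go
c=cam('top','top9.png');w=cam('wrist','w9.png')
for cc in (c,w):
  P=pts(cc)
  for nm,lo,hi in [('red',(0,180,100),(6,255,255)),('green',(60,60,20),(95,255,170))]:
    for cen,n,q in blobs(cc,lo,hi,P):
      if len(q)>8: 
        z0=np.percentile(q[:,2],60)
        if z0>.2: continue
        a=q[abs(q[:,2]-z0)<.008];r=rect(a[:,:2]); print(nm,cen,r,rf(r[0]),z0.round(4))
go.main(.6034,-.3438,.178,20.5)
E
```

```text
red [309.7 154.1] ((622.7, -219.7), (23.0, 15.2), -79.0) (np.float64(1.1), np.float64(-130.3)) 0.1541
red [212.7 171.7] ((570.6, 45.7), (14.2, 11.7), 0.8) (np.float64(0.7), np.float64(140.1)) 0.1536
red [288.9 231.3] ((410.3, -173.2), (41.8, 29.8), 5.5) (np.float64(-198.5), np.float64(-44.0)) 0.0606
green [343.9 166.2] ((608.1, -342.7), (31.3, 22.3), 23.4) (np.float64(-36.8), np.float64(-248.2)) 0.0437
green [219.7 170.6] ((572.2, 26.7), (41.1, 22.1), 8.1) (np.float64(-1.3), np.float64(121.2)) 0.1655
red [378.8  11.2] ((620.5, -220.5), (17.3, 11.5), 12.8) (np.float64(-1.2), np.float64(-130.7)) 0.155
red [72.8 50.6] ((420.2, -298.6), (44.2, 31.0), 5.3) (np.float64(-212.8), np.float64(-169.0)) 0.0595
red [370.8  32. ] ((622.1, -229.1), (12.5, 6.4), 10.8) (np.float64(-1.3), np.float64(-139.4)) 0.1526
green [254.8 173.6] ((602.7, -345.6), (42.6, 23.2), 20.3) (np.float64(-42.6), np.float64(-250.1)) 0.0438
t 12.37 tcp [ 0.6032 -0.3423  0.3616] closing 20.39 tilt 0.17 q1,q6 [-0.552 -0.908] F [-0.1 -0.8 -0.3] w 58.4 grip 0.0
delta [ 0.0002 -0.0015 -0.1836] slide [ 0.0004 -0.003  -0.3672] rows 4.4 turn 0.11 yaw 0.0006 alt -0.9994 rows 0.0
```

View pics/w9.png

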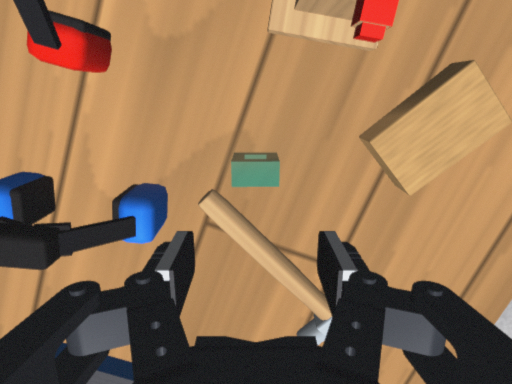

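The wrist view shows stop 2 at (255,172) and the handle end at (207,198), just clear of the finger path. Descending.

Emit:
drive_tool --claw '[58, 58, 58, 58, 58, 58, 58, 58]' --pt "0 -0.001 -0.07" --pt "0 -0.001 -0.14" --pt "0 -0.001 -0.21" --pt "0 -0.001 -0.27" --pt "0 -0.001 -0.32" --pt "0 -0.001 -0.35" --pt "0 -0.001 -0.36" --pt "0 -0.001 -0.36" --yaw '[0, 0, 0, 0, 0, 0, 0, 0]'

```text
time: 13.03
tool_pos: [0.6025, -0.3428, 0.1791]
tcp_rot: [-1.793, -2.578, 0.0]
wrist_force: [-0.0, -0.1, 0.4]
width: 0.675
grip_force: 0.0
```

Emit:
drive_tool --claw '[35, 35, 35, 35, 35, 35]' --pt "0 0 0" --pt "0 0 0" --pt "0 0 0" --pt "0 0 0" --pt "0 0 0" --pt "0 0 0" --yaw '[0, 0, 0, 0, 0, 0]' --newtons 40

```text
time: 13.53
tool_pos: [0.6035, -0.3436, 0.182]
tcp_rot: [1.792, 2.576, 0.0]
wrist_force: [-0.0, 0.3, 6.5]
width: 0.509
grip_force: 41.3
```

```bash
python3 - <<'E'
from rk import *
import go
p=(C-U*175)/1000; print(p)
go.main(*p,bot.read_state()['tool_pos'][2]+.125,11)
E
```

```text
[ 0.6301775 -0.2637625]
t 13.53 tcp [ 0.6035 -0.3436  0.182 ] closing 20.35 tilt 0.22 q1,q6 [-0.553 -0.909] F [-0.   0.3  6.5] w 43.5 grip 41.3
delta [0.0266 0.0799 0.125 ] slide [0.0533 0.1598 0.25  ] rows 3.6 turn -9.35 yaw -0.052 alt 0.948 rows 1.3
```

Emit:
drive_tool --claw '[35, 35, 35, 35, 35, 35, 35, 35]' --pt "0 0 0.06" --pt "0 0 0.13" --pt "0 0 0.2" --pt "0.02 0.05 0.256" --pt "0.04 0.11 0.256" --pt "0.055 0.158 0.256" --pt "0.055 0.158 0.256" --pt "0.055 0.158 0.256" --yaw '[0, 0, 0, -0.03, -0.052, -0.052, -0.052, -0.052]'

```text
time: 14.2
tool_pos: [0.6303, -0.2626, 0.3078]
tcp_rot: [-1.995, -2.427, 0.0]
wrist_force: [-0.5, -0.5, -0.8]
width: 0.506
grip_force: 40.9
```

Emit:
drive_tool --claw '[35, 35, 35]' --pt "0 0 0" --pt "0 0 0" --pt "0 0 0" --yaw '[0, 0, 0]'

```text
time: 14.45
tool_pos: [0.6296, -0.265, 0.3072]
tcp_rot: [-1.999, -2.422, 0.001]
wrist_force: [-0.4, 0.6, -0.8]
width: 0.507
grip_force: 40.9
```

```bash
cat > chk.py <<'E'
from rk import *
import go,sys
k=sys.argv[1]
go.main(.63,-.2638,.307,11); print(rf(1000*bot.read_state()['tool_pos']))
for nm in ('top','wrist'):
  cc=cam(nm,f'{nm}{k}.png'); P=pts(cc)
  for nm,lo,hi in [('red',(0,180,100),(6,255,255)),('green',(60,60,20),(95,255,170))]:
    for cen,n,q in blobs(cc,lo,hi,P):
      if len(q)>8: 
        z0=np.percentile(q[:,2],60)
        if z0>.2 or z0<.1: continue
        a=q[abs(q[:,2]-z0)<.008];r=rect(a[:,:2]); print(nm,cen,r,rf(r[0]),z0.round(4))
E
python3 chk.py 10
```

```text
t 14.45 tcp [ 0.6296 -0.265   0.3072] closing 10.93 tilt 0.05 q1,q6 [-0.435 -0.625] F [-0.4  0.6 -0.8] w 43.3 grip 40.9
delta [ 0.0004  0.0012 -0.0002] slide [ 0.0008  0.0025 -0.0003] rows 0.0 turn 0.07 yaw 0.0004 alt -0.9996 rows 0.0
(np.float64(-0.8), np.float64(-176.1))
red [306.8 153.8] ((622.0, -211.6), (11.3, 5.9), -0.4) (np.float64(2.0), np.float64(-122.2)) 0.1555
red [212.7 171.7] ((570.5, 45.4), (14.0, 11.3), 3.0) (np.float64(0.6), np.float64(139.9)) 0.1536
green [219.7 170.6] ((572.6, 26.2), (41.1, 22.3), 10.8) (np.float64(-1.0), np.float64(120.6)) 0.1654
red [258.7 155.5] ((620.5, -220.4), (23.9, 16.3), -78.4) (np.float64(-1.2), np.float64(-130.6)) 0.1548
green [255.5 266.8] ((628.4, -266.4), (45.4, 25.7), 12.0) (np.float64(-2.2), np.float64(-177.2)) 0.1685
```

Emit:
drive_tool --claw '[35, 35, 35, 35, 35, 35, 35, 35]' --pt "0.002 0 0" --pt "-0.001 0.016 0" --pt "-0.004 0.034 0" --pt "-0.008 0.054 0" --pt "-0.012 0.074 0" --pt "-0.016 0.094 0" --pt "-0.0196 0.111 0" --pt "-0.0196 0.111 0" --yaw '[0, 0, 0, 0, 0, 0, 0, 0]'

```text
time: 15.22
tool_pos: [0.6199, -0.2067, 0.3078]
tcp_rot: [1.996, 2.426, -0.001]
wrist_force: [-0.1, 0.2, -0.4]
width: 0.506
grip_force: 42.6
```

```bash
python3 chk.py 11
```

```text
t 15.22 tcp [ 0.6199 -0.2067  0.3078] closing 11.1 tilt 0.02 q1,q6 [-0.36  -0.554] F [-0.1  0.2 -0.4] w 43.2 grip 42.6
delta [ 0.0101 -0.0571 -0.0008] slide [ 0.0201 -0.1142 -0.0017] rows 1.4 turn -0.1 yaw -0.0006 alt 0.9994 rows 0.0
(np.float64(0.9), np.float64(-117.0))
red [212.7 171.7] ((570.4, 45.5), (14.0, 11.5), -0.8) (np.float64(0.5), np.float64(140.0)) 0.1542
green [219.7 170.6] ((572.7, 26.0), (41.8, 22.0), 10.8) (np.float64(-1.0), np.float64(120.4)) 0.1657
green [255.6 288.3] ((618.9, -209.7), (43.9, 23.3), 11.2) (np.float64(-0.7), np.float64(-119.8)) 0.1696
```

Emit:
drive_tool --claw '[35, 58, 58, 58, 58, 58, 58, 58]' --pt "0 0 -0.005" --pt "0 0 -0.005" --pt "0 0 -0.005" --pt "0 0 -0.005" --pt "0 0 0.06" --pt "0 0 0.14" --pt "0 0 0.22" --pt "0 0 0.25" --yaw '[0, 0, 0, 0, 0, 0, 0, 0]'

```text
time: 15.98
tool_pos: [0.6214, -0.2093, 0.44]
tcp_rot: [1.993, 2.417, 0.005]
wrist_force: [0.3, 0.0, 0.9]
width: 0.68
grip_force: 0.0
```

Emit:
drive_tool --claw '[58, 58, 50, 50, 50, 50, 50, 50]' --pt "-0.07 -0.01 0" --pt "-0.14 -0.02 0" --pt "-0.21 -0.03 0" --pt "-0.28 -0.04 0" --pt "-0.35 -0.05 0" --pt "-0.408 -0.059 0" --pt "-0.408 -0.059 0" --pt "-0.408 -0.059 0" --yaw '[-0.01, -0.02, -0.03, -0.036, -0.036, -0.036, -0.036, -0.036]'

```text
time: 16.65
tool_pos: [0.4151, -0.2384, 0.4332]
tcp_rot: [2.134, 2.304, 0.001]
wrist_force: [-0.5, -0.6, -0.0]
width: 0.59
grip_force: 0.0
```

```bash
cat > mf.py <<'E'
from rk import *
def muffs(c,color,ret=False):
    P=pts(c); hs=dict(red=[(0,170,70),(6,255,255)],blue=[(103,150,40),(122,255,255)])[color]
    out=[]
    for cen,n,q in blobs(c,*hs,P):
        if len(q)>20:
            a=q[(q[:,2]>.045)&(q[:,2]<.075)]
            if len(a)>15: r=rect(a[:,:2]); out.append((n,r)); print(color,cen,n,r)
    z=P[...,2]; v=c['color'].max(-1)
    m=((z>.108)&(z<.14)&(v<60)).astype(np.uint8)
    n,l,s,ce=cv2.connectedComponentsWithStats(m)
    for i in range(1,n):
        if s[i,4]>60: q=P[l==i]; print('cush',ce[i].round(),s[i,4],rect(q[:,:2]),np.percentile(q[:,2],90).round(4),rect(q[q[:,2]>.12][:,:2]) if (q[:,2]>.12).sum()>10 else '')
E
python3 chk.py 12; python3 - <<'E'
from mf import *
for s in ('top12.png','wrist12.png'): print(s); muffs(load(s),'red'); 
muffs(load('top12.png'),'blue')
E
```

```text
t 16.65 tcp [ 0.4151 -0.2384  0.4332] closing 4.37 tilt 0.08 q1,q6 [-0.573 -0.65 ] F [-0.5 -0.6 -0. ] w 50.4 grip 0.0
delta [ 0.2149 -0.0254 -0.1262] slide [ 0.4298 -0.0508 -0.2524] rows 6.0 turn 6.63 yaw 0.0368 alt -0.9632 rows 0.9
(np.float64(-206.2), np.float64(-109.0))
red [212.7 171.7] ((570.6, 45.4), (13.2, 11.2), 1.5) (np.float64(0.7), np.float64(139.9)) 0.1546
green [306.6 154.1] ((620.3, -208.9), (41.4, 21.1), 9.6) (np.float64(0.8), np.float64(-119.3)) 0.1656
green [219.7 170.6] ((572.1, 26.8), (41.5, 22.3), 7.3) (np.float64(-1.4), np.float64(121.3)) 0.1658
red [507.6 190.9] ((619.1, -230.0), (7.7, 3.8), 0.1) (np.float64(-4.4), np.float64(-139.7)) 0.1529
green [489.5 170. ] ((601.9, -213.4), (23.3, 11.1), -77.9) (np.float64(-18.1), np.float64(-120.1)) 0.1605
top12.png
red [288.7 231.3] 127 ((410.3, -172.6), (41.6, 31.1), 5.2)
cush [385. 211.] 76 ((466.8, -437.7), (39.5, 19.6), 42.3) 0.1297 ((463.4, -434.8), (34.5, 20.3), 17.6)
cush [310. 230.] 99 ((414.1, -226.0), (34.1, 22.0), -89.0) 0.1299 ((414.1, -227.9), (30.7, 21.9), -88.2)
cush [425. 298.] 264 ((232.6, -541.2), (204.1
[... 321 characters left out ...]
5), (27.6, 8.1), -60.0) 0.138 ((596.0, -211.5), (27.6, 8.1), -60.0)
cush [254. 189.] 379 ((414.6, -250.9), (25.3, 14.9), 5.0) 0.1284 ((414.6, -250.9), (25.3, 14.9), 5.0)
blue [194.7 107.4] 142 ((786.4, 116.1), (42.7, 17.4), -81.8)
blue [372.2 195.5] 96 ((516.5, -420.7), (41.7, 28.0), -71.1)
cush [385. 211.] 76 ((466.8, -437.7), (39.5, 19.6), 42.3) 0.1297 ((463.4, -434.8), (34.5, 20.3), 17.6)
cush [310. 230.] 99 ((414.1, -226.0), (34.1, 22.0), -89.0) 0.1299 ((414.1, -227.9), (30.7, 21.9), -88.2)
cush [425. 298.] 264 ((232.6, -541.2), (204.1, 5.7), -10.8) 0.1305 ((233.7, -541.5), (201.8, 4.2), -11.5)
cush [225. 359.] 78 ((63.3, 6.8), (60.7, 8.9), -82.0) 0.1371 ((62.9, 6.4), (60.1, 8.0), -82.0)
```

View pics/wrist12.png

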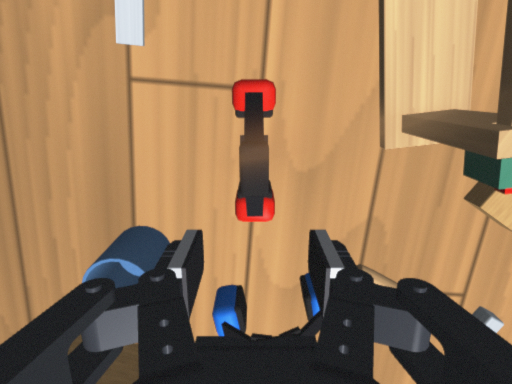

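The wrist view shows the red muffs at (255,150), in line with the closing axis. The mug at (120,260) stays below the fingertip height. Gripping the cushion.

Emit:
drive_tool --claw '[50, 50, 50, 50, 50, 50, 50, 50]' --pt "-0.001 0.006 -0.06" --pt "-0.001 0.006 -0.12" --pt "-0.001 0.006 -0.18" --pt "-0.001 0.006 -0.24" --pt "-0.001 0.006 -0.28" --pt "-0.001 0.006 -0.302" --pt "-0.001 0.006 -0.302" --pt "-0.001 0.006 -0.302" --yaw '[0.004, 0.004, 0.004, 0.004, 0.004, 0.004, 0.004, 0.004]'

```text
time: 17.42
tool_pos: [0.4166, -0.2351, 0.2817]
tcp_rot: [-2.117, -2.321, 0.0]
wrist_force: [-0.1, -0.0, -0.7]
width: 0.585
grip_force: 0.0
```

Emit:
drive_tool --claw '[15, 15, 15, 15, 15, 15, 15]' --pt "0 0 0" --pt "0 0 0" --pt "0 0 0" --pt "0 0 0" --pt "0 0 0" --pt "0 0 0" --pt "0 0 0" --yaw '[0, 0, 0, 0, 0, 0, 0]' --newtons 50

```text
time: 18.0
tool_pos: [0.4165, -0.2357, 0.2837]
tcp_rot: [2.115, 2.318, 0.001]
wrist_force: [-1.6, 0.7, 6.5]
width: 0.29
grip_force: 50.4
```

```bash
python3 - <<'E'
from rk import *
import go
p=(C-U*38)/1000; print(p)
go.main(*p,.47,101)
E
```

```text
[ 0.6039694 -0.129297 ]
t 18.0 tcp [ 0.4165 -0.2357  0.2837] closing 5.22 tilt 0.22 q1,q6 [-0.567 -0.658] F [-1.6  0.7  6.5] w 24.8 grip 50.4
delta [0.1875 0.1064 0.1863] slide [0.375  0.2127 0.3726] rows 6.8 turn -84.22 yaw -0.4679 alt 0.5321 rows 11.8
```

Emit:
drive_tool --claw '[15, 15, 15, 15, 15, 15, 15, 15]' --pt "0 0 0.06" --pt "0 0 0.13" --pt "0 0 0.2" --pt "0 0 0.27" --pt "0 0 0.34" --pt "0 0 0.4" --pt "0 0 0.4" --pt "0 0 0.4" --yaw '[0, 0, -0.03, -0.06, -0.09, -0.12, -0.15, -0.18]'

```text
time: 18.67
tool_pos: [0.4161, -0.2352, 0.4852]
tcp_rot: [2.68, 1.628, 0.005]
wrist_force: [0.3, -0.5, -2.9]
width: 0.286
grip_force: 50.3
```

Emit:
drive_tool --claw '[15, 15, 15, 15, 15, 15, 15, 15]' --pt "0.04 0.022 0" --pt "0.09 0.05 0" --pt "0.14 0.08 0" --pt "0.19 0.107 0" --pt "0.24 0.135 0" --pt "0.29 0.163 0" --pt "0.34 0.19 0" --pt "0.376 0.212 0" --yaw '[-0.036, -0.072, -0.108, -0.144, -0.18, -0.216, -0.252, -0.288]'

```text
time: 19.33
tool_pos: [0.6053, -0.1278, 0.4811]
tcp_rot: [-3.127, -0.293, -0.0]
wrist_force: [0.6, 0.5, -2.8]
width: 0.292
grip_force: 50.3
```

Emit:
drive_tool --claw '[15, 15, 15, 15]' --pt "0 0 0" --pt "0 0 0" --pt "0 0 0" --pt "0 0 0" --yaw '[0, 0, 0, 0]'

```text
time: 19.67
tool_pos: [0.603, -0.1295, 0.4816]
tcp_rot: [3.127, 0.301, -0.001]
wrist_force: [-0.2, 0.3, -2.7]
width: 0.287
grip_force: 50.3
```

```bash
python3 - <<'E'
from rk import *
import go
go.main(.6040,-.1293,.336,101); print(rf(1000*bot.read_state()['tool_pos']))
c=cam('scene','s13.png'); c=cam('wrist','w13.png'); P=pts(c)
for cen,n,q in blobs(c,(0,170,70),(6,255,255),P):
    if len(q)>20: print(cen,n,np.median(q,0),rf(1000*np.median(q,0)))
E
```

```text
t 19.67 tcp [ 0.603  -0.1295  0.4816] closing -78.99 tilt 0.04 q1,q6 [-0.252  1.127] F [-0.2  0.3 -2.7] w 24.5 grip 50.3
delta [ 0.001   0.0002 -0.1456] slide [ 0.0021  0.0005 -0.2911] rows 3.5 turn -0.01 yaw -0.0 alt 1.0 rows 0.0
(np.float64(-1.0), np.float64(-38.0))
[254.   97.6] 2822 [ 0.66893454 -0.11554888  0.25829783] (np.float64(66.4), np.float64(-36.9))
[ 61.9 167.5] 99 [0.56840982 0.04861425 0.15328411] (np.float64(-0.9), np.float64(143.4))
[362.1 166.8] 76 [ 0.6231744  -0.22910188  0.15251703] (np.float64(-0.2), np.float64(-139.6))
[252.3 303.3] 270 [ 0.53182204 -0.13946479  0.25808669] (np.float64(-72.8), np.float64(-34.2))
```

View pics/s13.png

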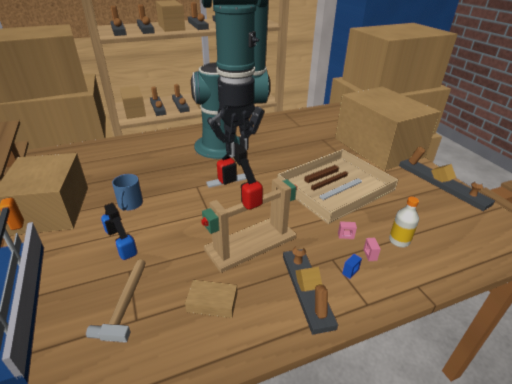

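The scene view shows the red muffs held over the rail between the posts, a cup on each side (227,172 and 252,195). Lowering.

Emit:
drive_tool --claw '[15, 15, 15, 15, 15, 15, 15, 15]' --pt "0.002 0 -0.05" --pt "0.002 0 -0.1" --pt "0.002 0 -0.15" --pt "0.002 0 -0.2" --pt "0.002 0 -0.24" --pt "0.002 0 -0.275" --pt "0.002 0 -0.29" --pt "0.002 0 -0.29" --yaw '[0, 0, 0, 0, 0, 0, 0, 0]'

```text
time: 20.43
tool_pos: [0.6041, -0.1294, 0.3363]
tcp_rot: [-3.127, -0.3, 0.002]
wrist_force: [-1.0, -0.3, -1.9]
width: 0.292
grip_force: 50.3
```

Emit:
drive_tool --claw '[15, 15, 15]' --pt "0 0 -0.004" --pt "0 0 -0.006" --pt "0 0 -0.006" --yaw '[0, 0, 0]'

```text
time: 20.68
tool_pos: [0.6049, -0.1294, 0.3357]
tcp_rot: [3.126, 0.301, 0.002]
wrist_force: [-3.7, 0.7, 2.8]
width: 0.295
grip_force: 51.1
```

```bash
python3 go.py .604 -.1293 .3347 101
```

```text
t 20.68 tcp [ 0.6049 -0.1294  0.3357] closing -79.02 tilt 0.11 q1,q6 [-0.251  1.128] F [-3.7  0.7  2.8] w 25.2 grip 51.1
delta [-0.0009  0.0001 -0.001 ] slide [-0.0018  0.0003 -0.002 ] rows 0.0 turn 0.02 yaw 0.0001 alt -0.9999 rows 0.0
```

Emit:
drive_tool --claw '[45, 45, 45, 45, 45, 45, 45, 45]' --pt "0 0 0" --pt "0 0 0" --pt "0 0 0" --pt "0 0 0" --pt "0 0 0.03" --pt "0 0 0.08" --pt "0 0 0.15" --pt "0 0 0.2" --yaw '[0, 0, 0, 0, 0, 0, 0, 0]'

```text
time: 21.35
tool_pos: [0.6049, -0.129, 0.4356]
tcp_rot: [3.127, 0.301, 0.001]
wrist_force: [1.3, -1.1, 0.6]
width: 0.527
grip_force: 0.0
```

```bash
python3 - <<'E'
from mf import *
import go
c=cam('scene','s14.png'); t=cam('top','top14.png'); muffs(t,'blue')
P=pts(t)
for cen,n,q in blobs(t,(103,150,40),(122,255,255),P): print(cen,n)
go.main(.457,-.437,.44,105)
k=c['color'][:,:,::-1]
cv2.imwrite('pics/crop14.png',cv2.resize(k[140:290,80:330],(750,450),interpolation=2))
E
```

```text
blue [194.6 107.4] 141 ((784.4, 115.4), (32.3, 14.3), -74.7)
blue [372.4 195.3] 87 ((516.3, -419.9), (40.1, 27.9), -71.2)
blue [383.9 238. ] 84 ((394.5, -452.0), (39.4, 26.3), -90.0)
cush [385. 216.] 166 ((456.1, -435.2), (50.9, 21.8), 13.6) 0.1298 ((456.6, -435.1), (47.8, 21.8), 13.6)
[194.6 107.4] 141
[464.7 115.8] 237
[469.2 165.5] 573
[457.  154.5] 28
[458. 186.] 25
[372.4 195.3] 87
[468.5 216.1] 253
[383.9 238. ] 84
t 21.45 tcp [ 0.6063 -0.1294  0.4403] closing -79.01 tilt 0.63 q1,q6 [-0.25   1.128] F [ 0.1  1.  -0.5] w 44.9 grip 0.0
delta [-1.493e-01 -3.076e-01 -3.000e-04] slide [-2.986e-01 -6.152e-01 -6.000e-04] rows 8.2 turn 4.01 yaw 0.0223 alt -0.9777 rows 0.6
```

View pics/crop14.png

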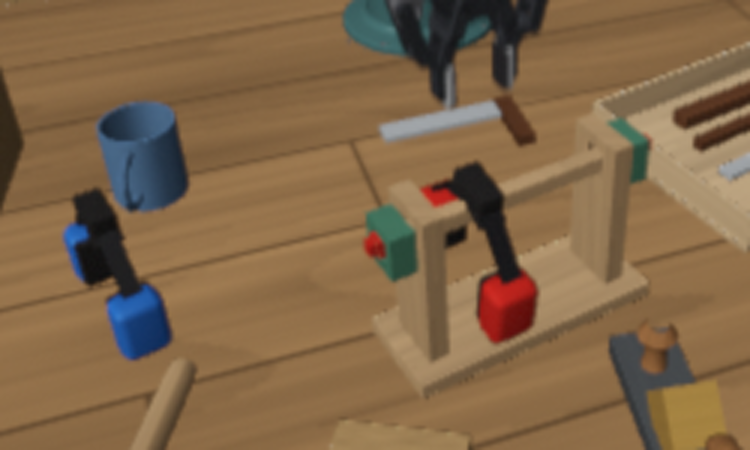

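The red muffs hang on the rail with a cup on each side, and both stops are on (390,240 and 630,150). The blue pair stands undisturbed at (125,270). Moving to the blue muffs.

Emit:
drive_tool --claw '[50, 50, 50, 50, 50, 50, 50, 50]' --pt "-0.034 -0.07 0" --pt "-0.068 -0.14 0" --pt "-0.102 -0.21 0" --pt "-0.136 -0.28 0" --pt "-0.17 -0.35 0" --pt "-0.204 -0.42 0" --pt "-0.238 -0.49 0" --pt "-0.272 -0.56 0" --yaw '[0, 0.01, 0.021, 0.021, 0.021, 0.021, 0.021, 0.021]'

```text
time: 22.12
tool_pos: [0.4676, -0.4104, 0.4328]
tcp_rot: [-3.115, -0.404, 0.001]
wrist_force: [1.4, -0.9, 0.2]
width: 0.582
grip_force: 0.0
```

Emit:
drive_tool --claw '[50, 50, 50, 50, 50]' --pt "-0.025 -0.052 0" --pt "-0.025 -0.052 0" --pt "-0.025 -0.052 0" --pt "-0.025 -0.052 0" --pt "-0.025 -0.052 0" --yaw '[0, 0, 0, 0, 0]'

```text
time: 22.53
tool_pos: [0.4568, -0.434, 0.4331]
tcp_rot: [-3.114, -0.405, 0.0]
wrist_force: [0.2, 0.5, 0.4]
width: 0.583
grip_force: 0.0
```

```bash
python3 - <<'E'
from mf import *
import go
go.main(.456,-.4355,.282,104.8)
w=cam('wrist','w15.png'); muffs(w,'blue'); muffs(cam('top','top15.png'),'blue')
E
```

```text
t 22.53 tcp [ 0.4568 -0.434   0.4331] closing -75.17 tilt 0.06 q1,q6 [-0.8    0.512] F [0.2 0.5 0.4] w 49.8 grip 0.0
delta [-0.0008 -0.0015 -0.1511] slide [-0.0015 -0.0029 -0.3023] rows 3.6 turn -0.03 yaw -0.0002 alt 0.9998 rows 0.0
blue [258.8  98.6] 911 ((515.0, -422.5), (43.8, 30.0), -75.3)
blue [258.7 214.4] 567 ((395.5, -454.2), (42.6, 28.1), -75.1)
cush [259. 189.] 660 ((444.4, -440.8), (25.4, 24.8), -74.0) 0.1284 ((444.4, -440.8), (25.4, 24.8), -74.0)
blue [194.7 107.4] 141 ((785.7, 116.1), (39.0, 19.8), -68.9)
blue [372.5 195.3] 89 ((516.4, -420.5), (40.1, 28.0), -70.9)
blue [383.9 237.9] 92 ((394.5, -451.7), (38.6, 26.3), 89.9)
cush [384. 215.] 144 ((456.1, -435.1), (53.8, 22.0), 13.7) 0.13 ((456.7, -435.0), (47.5, 21.8), 13.0)
```

View pics/w15.png

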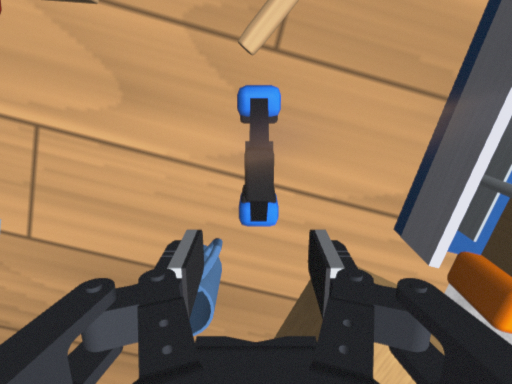

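The blue muffs are at (258,155), centred between the fingers. The mug handle at (215,250) and the box stay below and outside the finger path. Descending and gripping.

Emit:
drive_tool --claw '[50, 50, 50, 50, 50, 50, 50, 50]' --pt "-0.003 -0.006 -0.06" --pt "-0.003 -0.006 -0.12" --pt "-0.003 -0.006 -0.18" --pt "-0.003 -0.006 -0.24" --pt "-0.003 -0.006 -0.28" --pt "-0.003 -0.006 -0.302" --pt "-0.003 -0.006 -0.302" --pt "-0.003 -0.006 -0.302" --yaw '[0, 0, 0, 0, 0, 0, 0, 0]'

```text
time: 23.3
tool_pos: [0.4553, -0.4376, 0.2829]
tcp_rot: [-3.115, -0.405, 0.0]
wrist_force: [-0.5, 0.4, 0.4]
width: 0.583
grip_force: 0.0
```

Emit:
drive_tool --claw '[15, 15, 15, 15, 15, 15, 15]' --pt "0 0 0" --pt "0 0 0" --pt "0 0 0" --pt "0 0 0" --pt "0 0 0" --pt "0 0 0" --pt "0 0 0" --yaw '[0, 0, 0, 0, 0, 0, 0]' --newtons 50

```text
time: 23.88
tool_pos: [0.4556, -0.4386, 0.2853]
tcp_rot: [3.113, 0.403, 0.005]
wrist_force: [0.8, 1.9, 6.1]
width: 0.292
grip_force: 50.2
```

```bash
python3 - <<'E'
from rk import *
import go
p=(C+U*38)/1000; print(p)
go.main(*p,.482,101)
E
```

```text
[ 0.5894306 -0.054703 ]
t 23.88 tcp [ 0.4556 -0.4386  0.2853] closing -75.23 tilt 0.24 q1,q6 [-0.806  0.507] F [0.8 1.9 6.1] w 25.0 grip 50.2
delta [0.1338 0.3839 0.1967] slide [0.2676 0.7678 0.3934] rows 10.8 turn -3.77 yaw -0.0209 alt 0.9791 rows 0.5
```

Emit:
drive_tool --claw '[15, 15, 15, 15, 15, 15, 15, 15]' --pt "0 0 0.06" --pt "0 0 0.13" --pt "0 0 0.2" --pt "0 0 0.27" --pt "0 0 0.34" --pt "0 0 0.42" --pt "0 0 0.42" --pt "0 0 0.42" --yaw '[0, 0, 0, 0, 0, 0, 0, 0]'

```text
time: 24.55
tool_pos: [0.455, -0.4385, 0.4972]
tcp_rot: [3.109, 0.403, 0.007]
wrist_force: [0.4, -0.3, -2.4]
width: 0.295
grip_force: 50.1
```

Emit:
drive_tool --claw '[15, 15, 15, 15, 15, 15, 15, 15]' --pt "0.02 0.06 0" --pt "0.045 0.13 0" --pt "0.07 0.2 0" --pt "0.095 0.27 0" --pt "0.12 0.34 0" --pt "0.145 0.41 0" --pt "0.17 0.48 0" --pt "0.192 0.55 0" --yaw '[-0.003, -0.006, -0.01, -0.014, -0.018, -0.021, -0.021, -0.021]'

```text
time: 25.22
tool_pos: [0.5506, -0.1613, 0.4899]
tcp_rot: [-3.126, -0.3, 0.006]
wrist_force: [0.8, 0.1, -2.3]
width: 0.292
grip_force: 50.4
```

Emit:
drive_tool --claw '[15, 15, 15, 15, 15, 15, 15, 15]' --pt "0.02 0.06 0" --pt "0.042 0.12 0" --pt "0.06 0.17 0" --pt "0.076 0.215 0" --pt "0.076 0.215 0" --pt "0.076 0.215 0" --pt "0.076 0.215 0" --pt "0.076 0.215 0" --yaw '[0, 0, 0, 0, 0, 0, 0, 0]'

```text
time: 25.88
tool_pos: [0.5883, -0.0564, 0.4914]
tcp_rot: [3.127, 0.299, -0.003]
wrist_force: [-0.1, -0.2, -2.1]
width: 0.294
grip_force: 50.5
```

```bash
python3 - <<'E'
from rk import *
import go
go.main(.5894,-.0547,.336,101); print(rf(1000*bot.read_state()['tool_pos']))
c=cam('wrist','w16.png'); P=pts(c)
for nm,lo,hi in [('blue',(103,150,40),(122,255,255)),('red',(0,170,70),(6,255,255))]:
  for cen,n,q in blobs(c,lo,hi,P):
    if len(q)>40: print(nm,cen,n,np.median(q,0).round(3),rf(1000*np.median(q,0)))
E
```

```text
t 25.88 tcp [ 0.5883 -0.0564  0.4914] closing -79.06 tilt 0.12 q1,q6 [-0.138  1.242] F [-0.1 -0.2 -2.1] w 25.1 grip 50.5
delta [ 0.0011  0.0017 -0.1554] slide [ 0.0021  0.0033 -0.3108] rows 3.7 turn 0.06 yaw 0.0004 alt -0.9996 rows 0.0
(np.float64(-1.4), np.float64(36.6))
blue [253.9 100.1] 2700 [ 0.652 -0.043  0.266] (np.float64(64.2), np.float64(37.7))
blue [252.6 302.3] 262 [ 0.517 -0.068  0.267] (np.float64(-73.9), np.float64(39.3))
red [324.8  94.6] 739 [ 0.667 -0.113  0.105] (np.float64(65.2), np.float64(-34.3))
red [146.3 164. ] 153 [0.569 0.047 0.154] (np.float64(-0.8), np.float64(141.5))
red [315.3 211.6] 682 [ 0.539 -0.131  0.117] (np.float64(-64.4), np.float64(-27.4))
```

View pics/w16.png

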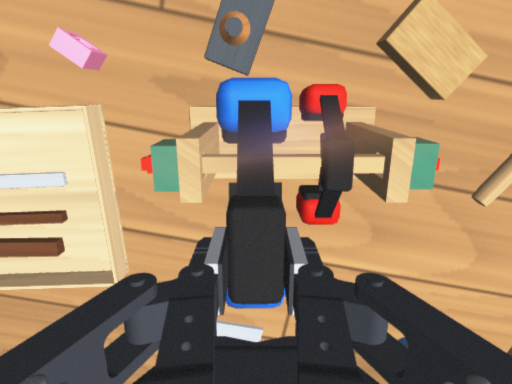

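The wrist view shows the blue muffs held above the rail beside the hanging red pair, and the stops in place at both ends. Lowering.

Emit:
drive_tool --claw '[15, 15, 15, 15, 15, 15, 15, 15]' --pt "0.0015 0.007 -0.05" --pt "0.0015 0.007 -0.1" --pt "0.0015 0.007 -0.15" --pt "0.0015 0.007 -0.2" --pt "0.0015 0.007 -0.25" --pt "0.0015 0.007 -0.29" --pt "0.0015 0.007 -0.308" --pt "0.0015 0.007 -0.308" --yaw '[0, 0, 0, 0, 0, 0, 0, 0]'

```text
time: 26.6
tool_pos: [0.5893, -0.053, 0.3383]
tcp_rot: [-3.127, -0.298, 0.001]
wrist_force: [-0.1, 0.7, -1.9]
width: 0.29
grip_force: 50.5
```

Emit:
drive_tool --claw '[15, 15, 15]' --pt "0 0 -0.003" --pt "0 0 -0.006" --pt "0 0 -0.006" --yaw '[0, 0, 0]'

```text
time: 26.85
tool_pos: [0.5898, -0.0527, 0.3369]
tcp_rot: [3.126, 0.3, 0.002]
wrist_force: [-0.2, -1.3, 1.6]
width: 0.284
grip_force: 50.8
```

```bash
python3 go.py .5894 -.0547 .3363 101
```

```text
t 26.85 tcp [ 0.5898 -0.0527  0.3369] closing -79.04 tilt 0.1 q1,q6 [-0.131  1.249] F [-0.2 -1.3  1.6] w 24.3 grip 50.8
delta [-0.0004 -0.002  -0.0006] slide [-0.0008 -0.004  -0.0012] rows 0.1 turn 0.04 yaw 0.0002 alt -0.9998 rows 0.0
```

Contact is made. Release, rise and move away.

Emit:
drive_tool --claw '[44, 44, 44, 44, 44, 44, 44, 44]' --pt "0 0 0" --pt "0 0 0" --pt "0 0 0" --pt "0 0 0" --pt "0 0 0.03" --pt "0 0 0.08" --pt "0 0 0.15" --pt "0 0 0.22" --yaw '[0, 0, 0, 0, 0, 0, 0, 0]'

```text
time: 27.52
tool_pos: [0.589, -0.0519, 0.4455]
tcp_rot: [-3.126, -0.301, 0.005]
wrist_force: [1.6, 0.2, 0.5]
width: 0.512
grip_force: 0.0
```

Emit:
drive_tool --claw '[44, 44, 44, 44, 44, 44, 44, 44]' --pt "-0.05 0 0" --pt "-0.1 0 0" --pt "-0.16 0 0" --pt "-0.22 0 0" --pt "-0.28 0 0" --pt "-0.28 0 0" --pt "-0.28 0 0" --pt "-0.28 0 0" --yaw '[0, 0, 0, 0, 0, 0, 0, 0]'

```text
time: 28.18
tool_pos: [0.4498, -0.052, 0.4462]
tcp_rot: [3.127, 0.301, 0.003]
wrist_force: [1.2, 0.7, -0.1]
width: 0.517
grip_force: 0.0
```

```bash
python3 chk.py 17; python3 - <<'E'
from rk import *
c=cam('scene','s17.png'); t=load('top17.png'); P=pts(t)
for nm,lo,hi in [('blue',(103,150,40),(122,255,255)),('red',(0,170,70),(6,255,255))]:
  for cen,n,q in blobs(t,lo,hi,P):
    if len(q)>20 and 400<1000*q[0,0]<720 and abs(q[0,1])<.3: print(nm,cen,n,np.median(q,0).round(3),rf(1000*np.median(q,0)))
z=P[...,2]; m=((z>.16)&(z<.2)&(t['color'].max(-1)<60)).astype(np.uint8)
n,l,s,ce=cv2.connectedComponentsWithStats(m)
for i in range(1,n):
    if s[i,4]>30: q=P[l==i]; r=rect(q[:,:2]); print('cush',r,rf(r[0]),np.percentile(q[:,2],90).round(3))
cv2.imwrite('pics/crop17.png',cv2.resize(c['color'][120:290,120:370,::-1],(750,510),interpolation=2))
E
```

```text
t 28.18 tcp [ 0.4498 -0.052   0.4462] closing -79.01 tilt 0.1 q1,q6 [-0.17   1.209] F [ 1.2  0.7 -0.1] w 44.1 grip 0.0
delta [ 0.1802 -0.2118 -0.1392] slide [ 0.3604 -0.4235 -0.2783] rows 7.5 turn -89.99 yaw -0.4999 alt 0.5001 rows 12.6
(np.float64(-136.5), np.float64(67.3))
red [272.2 142.2] ((663.2, -119.5), (41.6, 27.9), -76.8) (np.float64(60.0), np.float64(-39.7)) 0.1056
red [212.7 171.7] ((570.7, 45.3), (14.1, 11.4), -1.5) (np.float64(0.7), np.float64(139.7)) 0.1535
red [286.  182.9] ((545.1, -157.4), (22.9, 11.7), -0.4) (np.float64(-63.2), np.float64(-54.3)) 0.1194
red [275.3 183.2] ((543.7, -126.3), (20.6, 11.4), -1.7) (np.float64(-58.6), np.float64(-23.5)) 0.1178
green [306.6 154.4] ((619.5, -209.2), (40.4, 21.7), 9.4) (np.float64(-0.0), np.float64(-119.4)) 0.1659
red [151.7   4.1] ((563.5, 45.8), (12.0, 6.3), -85.5) (np.float64(-6.2), np.float64(141.6)) 0.1545
red [369.5  92.6] ((539.4, -141.3), (42.5, 30.8), -80.3) (np.float64(-65.7), np.float64(-37.4)) 0.1192
green [178.5  17.5] ((558.5, 23.6), (24.2, 19.2), -78.5) (np.float64(-15.4), np.float64(120.8)) 0.1657
green [510.7  24.5] ((597.0, -207.3), (6.1, 3.0), 55.0) (np.float64(-21.8), np.float64(-113.2)) 0.1654
blue [245.  146.3] 102 [ 0.651 -0.038  0.11 ] (np.float64(63.9), np.float64(42.9))
red [271.7 142.5] 106 [ 0.664 -0.112  0.105] (np.float64(62.2), np.float64(-32.7))
red [212.8 171.7] 28 [0.569 0.046 0.153] (np.float64(-0.4), np.float64(140.3))
red [285.6 182.5] 42 [ 0.546 -0.155  0.119] (np.float64(-61.7), np.float64(-51.8))
red [275.2 183.1] 34 [ 0.545 -0.126  0.117] (np.float64(-57.6), np.float64(-23.9))
cush ((600.5, -665.1), (337.1, 6.3), 0.4) (np.float64(-105.9), np.float64(-563.2)) 0.175
cush ((606.3, -128.3), (56.2, 21.7), 9.8) (np.float64(2.5), np.float64(-37.5)) 0.182
cush ((588.3, -52.5), (54.1, 23.3), 7.7) (np.float64(-0.7), np.float64(40.4)) 0.181
```

View pics/crop17.png

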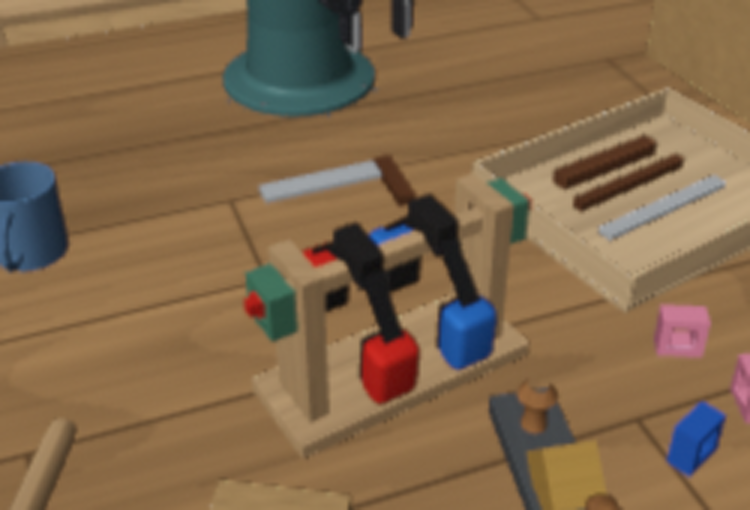

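Both pairs hang on the rail at rack y of about -38 and +40 mm, with crowns near 157 mm. Both stops sit about 120 mm from the middle. Letting it settle, then handing in.

Emit:
drive_tool --claw '[44, 44, 44, 44, 44, 44, 44, 44]' --pt "0 0 0" --pt "0 0 0" --pt "0 0 0" --pt "0 0 0" --pt "0 0 0" --pt "0 0 0" --pt "0 0 0" --pt "0 0 0" --yaw '[0, 0, 0, 0, 0, 0, 0, 0]'

```text
time: 29.0
tool_pos: [0.4495, -0.0521, 0.4457]
tcp_rot: [-3.127, -0.301, -0.0]
wrist_force: [-1.3, 0.5, 0.4]
width: 0.513
grip_force: 0.0
```

```bash
python3 chk.py 18 | grep -E "green|red" | head -6; python3 -c "
from workcell import bot
print(bot.finish_job())"
```

```text
red [272.1 142.2] ((662.9, -119.2), (41.5, 28.2), -75.3) (np.float64(59.8), np.float64(-39.4)) 0.1069
red [212.7 171.7] ((570.5, 45.4), (14.1, 11.7), -0.5) (np.float64(0.6), np.float64(139.9)) 0.1532
red [285.8 182.9] ((545.3, -155.8), (22.6, 14.5), 0.2) (np.float64(-62.7), np.float64(-52.8)) 0.1195
red [275.4 183.4] ((543.6, -126.5), (20.0, 11.1), 0.3) (np.float64(-58.7), np.float64(-23.7)) 0.1188
green [306.6 154.4] ((619.5, -209.1), (40.5, 21.9), 9.9) (np.float64(-0.0), np.float64(-119.3)) 0.1661
red [151.9   3.1] ((562.9, 45.9), (12.5, 4.8), -85.1) (np.float64(-6.8), np.float64(141.8)) 0.1546
the job is handed in; nothing more can be done
None
```

I handed the job in at about 29 s (no verdict came back): the rail is through both posts, a green stop is on each end, and the red and blue ear defenders (no yellow pair was on the table) hang on it between the posts.

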